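Pack a gift case of jars, pin the hasp and rub the seal label down

ROBOT

A 7-joint arm with a two-finger parallel gripper is mounted at the origin on the work surface. World frame = base frame: x ahead of the robot, y to its left, z up, the work surface at z = 0. Lengths are in m, angles in degrees, forces in N, time in s.
With the tool pointing down it reaches from about 0.4 to 0.875 m from the base axis. Payload 4.4 kg.
Tool frame: the origin (TCP) lies at the very end of the fingers, on their centre line; the grasp point (between the pads) lies 19 mm behind it; z points along the fingers, y is the line along which they close (so a half turn about z gives the same grasp; the last joint's range is limited). The gripper opens to 85 mm and grips with 20 to 120 N. Pads are 22 mm wide; open, the fingers measure 114 mm over their backs; the gripper's body (76 mm by 85 mm) begins 54 mm behind the grasp point. The pads swing forward as they close: fully open they stand 13 mm farther back than shut.
Start: joints at [65.214, 36.005, 2.206, 86.941, -1.547, 57.084, -1.146], TCP at [0.233, -0.607, 0.206] pointing down, gripper open.
Joint ranges: [-175.42, 175.42], [-21.48, 121.26], [-71.46, 75.88], [10.55, 141.38], [-63.04, 243.04], [13.31, 113.54], [-168.57, 168.57]. Speed limits (degrees/s): [147.25, 147.25, 180, 180, 180, 180, 180].

INTERFACE

Orientations are given as [roll, pitch, yaw] about the fixed x, y, z axes, in that order (R = Rz(yaw) Ry(pitch) Rx(roll)).
In Python, from cell import r gives the robot as it stands.
- The arm moves only by the shell command python3 -m pendant 'ROWS' [FORCE]. ROWS is JSON, one flat list of numbers, 7 for each row, row after row: the opening in per cent of the stroke, from 0 (shut) to 100 (fully open), then the shift along the tool's x, y, z in m, then the turn, a rotation vector about the tool's x, y, z in degrees. In form: [fingers, x, y, z, wx, wy, wz, fingers, x, y, z, wx, wy, wz, ...]. A call has 1 to 8 rows; each row shifts and turns the commanded pose from where the row before left it, along the tool's axes as they then stand; what a row does not reach is not made up. A row lasts 1/8 s, in which the tool goes at most 62.5 mm and 10.7 degrees, less where a joint would pass 70% of its speed; a pose out of reach is approached as far as the arm can. A call with a gripper value outside its range is refused whole. The fingers move at their own pace and stop on an object; FORCE is the grip in N (left out, the last holds). Time passes only in rows, so rows that do not move let the fingers close. It gives the time, the measured TCP pose, the force, the opening and the grip force at its end, in the units of the state.
- r.get_obs(): the state, without advancing time (a new reading comes with each control period).
- r.camera(name): name is "scene" or "top"; returns the picture (420x560x3 uint8, blue, green, red); there is no depth.
- r.camera_params(name): a dict with "mtx" (3x3 intrinsics, pixels), "k1" (the pictures are not rectified: a ray, as slopes to the right and down, at radius r is drawn at 1 + k1 r^2 times it, then the intrinsics apply), "camera_from_world" (4x4, takes a point from world to camera coordinates). Camera axes: x right, y up, looking along -z (the intrinsics and any distortion apply to the point x, -y, -z); pixel columns grow to the right and rows downward; lengths in m; the calibration is good to about 2 mm. A picture is of the moment at which its call begins. camera_params takes no time and is no camera call.
- r.job_done(): hands the job in; it is judged then, once.
The state is a dict: "clock": time; "q": joint angles; "joint_vel": joint speeds; "joint_efforts": joint torques, N m; "position": TCP position; "orientation": TCP orientation; "force": force on the tool from outside, world axes, zero at the start; "moment": the same for the moment, N m; "width": opening from 0.0 (shut) to 1.0 (fully open); "finger_force": force on a finger pad.
Only numpy, scipy, OpenCV 4.12 (cv2) and the standard library are available. Lean on these libraries where they do the work, as an engineer would, in place of code of your own. Each camera call takes 0.05 s, during which the arm holds its last target. There are 200 camera calls.

TASK

Stand all the loose jars upright inside the open wooden case, then swing its lid gently shut and push the wooden-handled pin through all three eyes of the hasp until its handle meets the hasp. Then, with the rubbing block standing squarely across the paper label on the lid, rub the label down slowly along its whole length, from the end with the round stamp to the other end, with a steady, moderate press of about 10 N. Finally stand the block back upright on its cork mat, leaving the sprayer and the mug alone.

Things in the scene. Friction and masses are not known exactly. Their poses are not given: they have to be found in the camera images.
- case: Open wooden case fixed to the table, outside 140 (x) x 320 (y) x 80 mm (z), walls 6 mm, floor top 6 mm above its origin; origin at the centre of its underside, z up, x towards its hinged side (away from the robot, yaw within about 0.2 rad), y along its length. There is room for four jars in one row along y. The hasp is on its -x side.
- lid (a joint): Angle of the case's lid, rad: 0 = shut, 1.9 = leaning fully back, starts open at 1.6 to 1.8. The wooden lid (140 x 320 x 8 mm, 0.25 kg) hinges on the case's +x rim; its hinge is stiff (0.35 N m), so it stays where it is left; push on its outer face to shut it. Shut, its top is 88 mm above the case's origin. The hasp's middle lug sits on a tongue at its free edge, at y = 0.
- hinge (a point): Middle of the hinge line of the lid (x = +70, z = 80 mm in the case's frame); the hinge axis is the case's y. The lid's underside lies on it.
- hasp (a point): Middle eye of the shut hasp: x -94, y 0, z 110 mm in the case's frame. Three upright steel lugs 8 mm thick, 40 mm deep (x -110 to -70), top at z 128, each with a 15 mm square eye: two on the case's -x side (y = 22 and -22 mm), and one on the lid that comes between them, eyes in line along y, when the lid is shut. Outer faces are at y = 26 and -26 mm. The pin may enter from either side.
- label_start (a point): Middle of the label's edge at the end with the round stamp, on the outer (top) face of the lid; it moves with the lid. With the lid shut it is at x = 0, y = +90, z = 88 mm in the case's frame. The paper label is 180 mm long along y and 50 mm wide, level with the lid.
- label_end (a point): Middle of the label's other end, shut at x = 0, y = -90, z = 88 mm in the case's frame.
- pin: Locking pin lying on the table: dark wooden handle 50 long x 20 wide x 24 mm high, and a steel rod 9 mm thick, 75 mm long, with a tapered tip. Origin on the handle's underside at its front face, where the rod starts; x points along the rod to its tip, z up; the rod's axis is 12 mm above the origin; the handle spans x = -50 to 0. 80 g. Home, the handle's front face meets the outer lug.
- pin_tip (a point): Tip of the pin's rod, 75 mm from the handle's face.
- pin_mid (a point): Point on the rod's axis 30 mm from the handle's face: with the pin home it is at the middle eye.
- block: Rubbing block standing on its mat: wooden grip 40 (x) x 26 mm (y), 32 to 72 mm high, over a body 66 x 56 mm (20 to 32 mm high) and a grey sprung foot 70 (x) x 60 mm (y), 8 mm thick. Origin at the centre of the unloaded sole, z up; 0.37 kg. It lies with its x across the label and is rubbed along its y. The foot yields from 4 N on, 1 mm per further 1 N, and is solid after 10 mm (14 N).
- sole (a point): Centre of the sole of the block's sprung foot (moves with the foot).
- foot (a joint): How far the block's foot is pressed in, m, 0 to 0.010.
- mat: Cork mat, 150 (x) x 130 (y) x 3 mm, fixed to the table; origin at the centre of its underside. The block's place.
- sprayer: Bystander: clear spray bottle, 64 mm wide and 170 mm high, origin at the centre of its underside.
- mug: Bystander: white mug, 80 mm wide and 90 mm high, handle at its +y, origin at the centre of its underside.
- jar0: Glass jar with a screw lid, 54 mm in diameter, 64 mm high, 150 g, standing on the table to the robot's left; origin at the centre of its underside, z up. May be absent.
- jar1: Glass jar with a screw lid, 54 mm in diameter, 64 mm high, 150 g, standing on the table to the robot's left; origin at the centre of its underside, z up. May be absent.
- jar2: Glass jar with a screw lid, 54 mm in diameter, 64 mm high, 150 g, standing on the table to the robot's left; origin at the centre of its underside, z up. May be absent.
- jar3: Glass jar with a screw lid, 54 mm in diameter, 64 mm high, 150 g, standing on the table to the robot's left; origin at the centre of its underside, z up. May be absent.
Things that resemble listed ones, but are neither listed nor needed, are in the scene too. What is shaped like the jar0 but blue or purple is not meant.

How it is judged:
By the outcome, as a careful person would: the job done as asked, in the order asked, and still so for the second after the job is handed in, with the robot touching nothing.
Of jar0, jar1, jar2, jar3 only 2 to 4 are there at a start; the rules pass over those that are not, and their reading is None.
At some moment in a run one of jar0, jar1, jar2, jar3, block may be knocked a few centimetres aside while the robot is not near it.
It also fails if it takes over 210 s, if anything falls off the work surface, if the arm or the gripper's body presses on something with over 40 N, if the wrist force passes 120 N, or if a joint passes its speed limit or range.

## Working session

There is one attempt and no reset: what is moved stays moved. The work goes in short steps, Python scripts to look and compute and a shell command to move; the robot and the scene stay as the last step left them, time stands still between calls to the robot, and variables do not carry over. Pictures are saved under pics/ and viewed, at most 14 in all, crops included, and the job is handed in when it is done.

```bash
ls; mkdir -p pics; python3 - <<'E'
from cell import r
import cv2
for n in("scene","top"):
    cv2.imwrite(f"pics/{n}0.png",r.camera(n)); p=r.camera_params(n); print(n,p)
print(r.get_obs())
E
```

```text
pics
scene {'mtx': array([[403.22612176,   0.        , 280.14663526],
       [  0.        , 403.22612176, 207.06958008],
       [  0.        ,   0.        ,   1.        ]]), 'k1': 0.01018344702284731, 'camera_from_world': array([[-0.72412582,  0.68956119,  0.01213116,  0.37355224],
       [-0.43396586, -0.46924868,  0.76907692,  0.17252425],
       [ 0.53601813,  0.55164395,  0.63904109, -1.37443435],
       [ 0.        ,  0.        ,  0.        ,  1.        ]])}
top {'mtx': array([[517.59524071,   0.        , 290.94994424],
       [  0.        , 517.59524071, 208.24174612],
       [  0.        ,   0.        ,   1.        ]]), 'k1': -0.06113348908106484, 'camera_from_world': array([[-3.66933596e-03, -9.99919224e-01,  1.21688394e-02,
        -8.10183673e-04],
       [ 9.94047145e-01, -2.32217707e-03,  1.08926036e-01,
        -5.51338577e-01],
       [-1.08888979e-01,  1.24960863e-02,  9.93975371e-01,
        -1.37811104e+00],
       [ 0.00000000e+00,  0.00000000e+00,  0.00000000e+00,
         1.00000000e+00]])}
{'clock': 0.1, 'q': array([65.21490006, 36.05267131,  2.20187345, 86.98789143, -1.54410738,
       57.08414715, -1.14570467]), 'joint_vel': array([-0.03782426, -0.14135339, -0.09819825, -0.16139056,  0.01308194,
       -0.11290215, -0.05990771]), 'joint_efforts': array([ 3.68399094e-03, -5.64533758e+01,  1.23078234e+00, -1.93973351e+01,
        1.13606246e-02,  5.39878558e-03,  1.98073008e-05]), 'position': array([ 0.23291393, -0.60621756,  0.20560479]), 'orientation': array([-1.79904980e+02,  2.76706986e-03,  2.10175596e+01]), 'force': array([ 0.58999536, -0.53700943, -0.91502065]), 'moment': array([-0.0230168 , -0.04448495, -0.00926254]), 'finger_force': 0.0, 'width': 1.0021843649044977}
```

View pics/scene0.png

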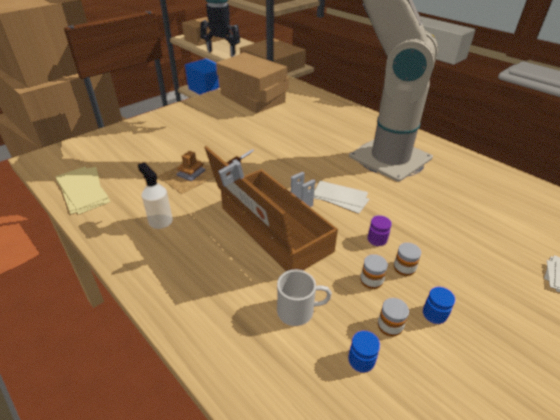

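View pics/top0.png

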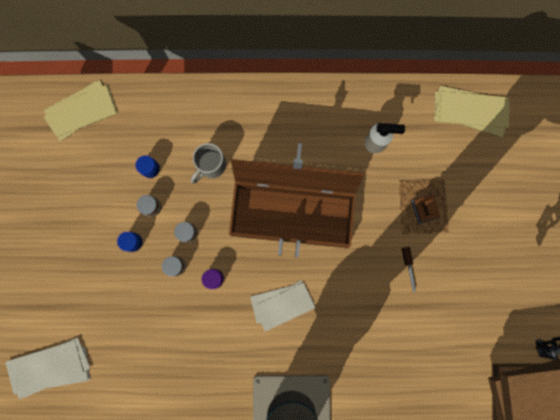

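Top view: white/silver jars are at (148,205), (184,232) and (173,267). The blue ones at (147,167) and (129,242) and the purple one at (212,279) are decoys. The case is at (292,212), the pin at (408,268) with its rod towards the robot, the block at (426,208) on its mat, the sprayer at (378,138) and the mug at (208,161).

```bash
cat > h.py <<'E'
from cell import r
import numpy as np, cv2
P={n:r.camera_params(n) for n in("scene","top")}
def proj(n,X):
    p=P[n]; c=p["camera_from_world"]@np.r_[X,1]; s=np.array([c[0],-c[1]])/-c[2]
    s=s*(1+p["k1"]*(s@s)); return p["mtx"][:2,:2]@s+p["mtx"][:2,2]
def ray(n,uv):
    p=P[n]; d=np.linalg.inv(p["mtx"])@np.r_[uv,1]; d=d[:2]; s=d.copy()
    for _ in range(10): s=d/(1+p["k1"]*(s@s))
    M=p["camera_from_world"]; R=M[:3,:3]; return -R.T@M[:3,3], R.T@np.array([s[0],-s[1],-1])
def onz(n,uv,z):
    o,d=ray(n,uv); return o+d*(z-o[2])/d[2]
def tri(uvt,uvs):
    A=np.zeros((3,3));b=np.zeros(3)
    for n,u in(("top",uvt),("scene",uvs)):
        o,d=ray(n,u); d/=np.linalg.norm(d); Q=np.eye(3)-np.outer(d,d); A+=Q;b+=Q@o
    return np.linalg.solve(A,b)
def snap(n,f,box=None,k=1):
    im=r.camera(n)
    c=im if box is None else im[box[1]:box[3],box[0]:box[2]]
    cv2.imwrite(f"pics/{f}.png",cv2.resize(c,None,fx=k,fy=k,interpolation=cv2.INTER_CUBIC)); return im
def blobs(mask,mn=20):
    n,l,s,c=cv2.connectedComponentsWithStats(mask.astype(np.uint8))
    return [(s[i],c[i],l==i) for i in range(1,n) if s[i][4]>=mn]
def st():
    o=r.get_obs(); return o
E
python3 - <<'E'
import cv2,numpy as np
t=cv2.imread("pics/top0.png"); s=cv2.imread("pics/scene0.png")
a=cv2.resize(t[150:310,220:450],None,fx=3.4,fy=3.4,interpolation=cv2.INTER_CUBIC)
cv2.imwrite("pics/crop_t.png",a[:600,:800])
b=cv2.resize(s[140:280,160:400],None,fx=3.3,fy=3.3,interpolation=cv2.INTER_CUBIC)
cv2.imwrite("pics/crop_s.png",b[:600,:800])
from h import *
for n,im in(("top",t),("scene",s)):
    h=cv2.cvtColor(im,cv2.COLOR_BGR2HSV); m=(h[...,1]<70)&(h[...,2]>70)
    for st_,c,_ in blobs(m,60):
        print(n,st_,c.round(1),onz(n,c,.064 if n=="top" else .05).round(3))
E
```

```text
top [ 94  49  58  11 453] [124.4  53.8] [0.979 0.457 0.064]
top [164  49  20  10  97] [171.9  54.8] [0.975 0.325 0.064]
top [  0  50  86  11 787] [39.9 55.4] [0.978 0.696 0.064]
top [365 124  28  29 461] [376.8 140.1] [ 0.733 -0.235  0.064]
top [191 143  33  40 748] [207.9 162.1] [0.673 0.22  0.064]
top [293 143  10  26 159] [297.9 158. ] [ 0.683 -0.021  0.064]
top [137 195  19  20 312] [146.  204.4] [0.559 0.384 0.064]
top [174 222  20  20 321] [183.8 231.4] [0.487 0.281 0.064]
top [295 240   6  17  62] [297.1 248.1] [ 0.442 -0.018  0.064]
top [162 256  20  21 321] [171.4 266. ] [0.396 0.312 0.064]
top [409 267   6  25  80] [411.6 278.4] [ 0.361 -0.319  0.064]
top [ 251  281   64   50 1913] [281.2 304.7] [0.295 0.024 0.064]
top [   6  338   84   60 3150] [ 48.6 368.2] [0.13  0.631 0.064]
top [ 253  376   77   44 1932] [289.3 393. ] [0.069 0.004 0.064]
scene [207   0  22   7  81] [218.    4.2] [-0.658 -1.838  0.05 ]
scene [  350     0   177   181 11845] [421.5  67.4] [-0.677 -0.303  0.05 ]
scene [537   0  23  44 679] [551.  24.] [-1.874 -0.156  0.05 ]
scene [ 498   61   62   36 1356]
[... 486 characters left out ...]
0.243  0.05 ]
scene [398 242  24  20 355] [409.1 251.4] [0.391 0.313 0.05 ]
scene [364 254  24  21 393] [375.2 263.9] [0.483 0.281 0.05 ]
scene [544 255  16  37 415] [553.2 272.3] [0.208 0.571 0.05 ]
scene [394 261  23  12 130] [404.5 267.9] [0.444 0.334 0.05 ]
scene [ 277  269   55   57 2045] [297.7 296.5] [0.679 0.225 0.05 ]
scene [361 273  24  14 142] [371.5 281. ] [0.53  0.306 0.05 ]
scene [422 286  34  38 113] [439.  304.2] [0.478 0.44  0.05 ]
scene [382 297  28  25 523] [394.9 309.4] [0.556 0.385 0.05 ]
scene [378 317  27  17 159] [389.4 327.5] [0.601 0.402 0.05 ]
scene [348 330  33  43 102] [366.2 351.4] [0.676 0.402 0.05 ]
scene [  0 376  20  44 235] [  8.1 400.4] [1.188 0.043 0.05 ]
```

View pics/crop_t.png

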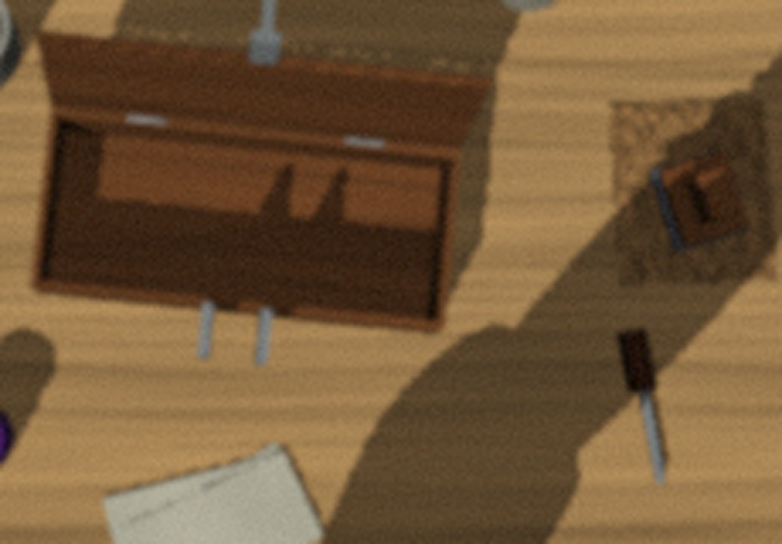

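View pics/crop_s.png

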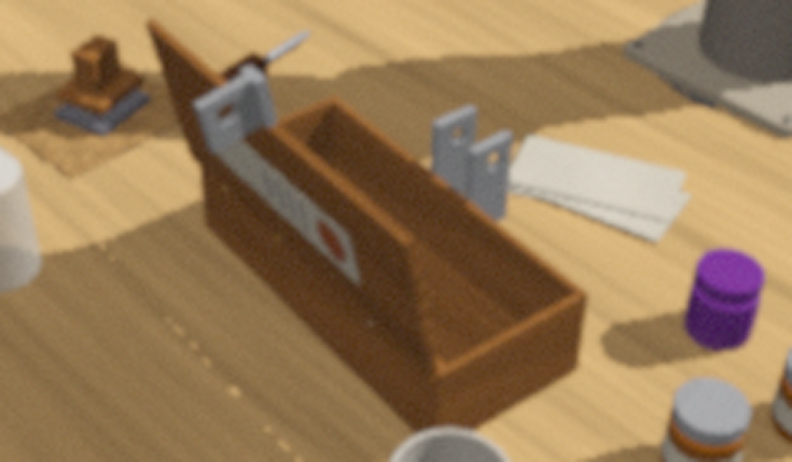

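The case, lid (label with red stamp at the +y end), hasp, pin and block all show clearly. Candidates for jars: white at (146,204), (184,231) and (171,266) with orange bands in the scene view, against blue (147,167), (129,242) and purple (212,279). I choose the three white ones. Next I compute poses.

```bash
python3 - <<'E'
from h import *
def c(u,v): return np.array([220+u/3.4,150+v/3.4])
def s(u,v): return np.array([160+u/3.3,140+v/3.3])
# rim corners top view z=.08: FL(+y,-x) FR BR BL
Q=[onz("top",c(*p),.08)[:2] for p in((37,290),(440,328),(458,158),(55,112))]
Q=np.array(Q);print(Q.round(4), Q.mean(0))
L=np.array([[-.07,.16],[-.07,-.16],[.07,-.16],[.07,.16]])
A,B=L-L.mean(0),Q-Q.mean(0)
yaw=np.arctan2((A[:,0]*B[:,1]-A[:,1]*B[:,0]).sum(),(A*B).sum());print("case",Q.mean(0).round(4),np.degrees(yaw).round(2))
for nm,p,z in(("handle",(636,362),.024),("handrear",(631,332),.024),("junction",(645,390),.012),("tip",(660,482),.012),("matTL",(613,100),.003),("matTR",(770,103),.003),("matBL",(612,282),.003)):
    print(nm,onz("top",c(*p),z).round(4))
# lug tops in top and scene
print("lugL?",onz("top",c(206,332),.128).round(3),onz("top",c(264,338),.128).round(3))
print("lid edge",tri(c(40,35),s(410,242)).round(3),tri(c(494,80),s(150,22)).round(3))
# block grip: scene top centre
print("grip",onz("scene",s(97,47),.075).round(4), onz("top",c(703,200),.06).round(4))
E
```

```text
[[ 0.4753  0.1551]
 [ 0.4452 -0.154 ]
 [ 0.5767 -0.1701]
 [ 0.6133  0.1423]] [ 0.52761415 -0.00667146]
case [ 0.5276 -0.0067] -6.12
handle [ 0.4192 -0.3182  0.024 ]
handrear [ 0.4432 -0.3147  0.024 ]
junction [ 0.3968 -0.3277  0.012 ]
tip [ 0.3232 -0.3381  0.012 ]
matTL [ 0.635 -0.31   0.003]
matTR [ 0.6325 -0.4412  0.003 ]
matBL [ 0.4847 -0.3051  0.003 ]
lugL? [0.441 0.025 0.128] [ 0.437 -0.018  0.128]
lid edge [0.646 0.142 0.211] [ 0.613 -0.177  0.211]
grip [ 0.5528 -0.3641  0.075 ] [ 0.5456 -0.3664  0.06  ]
```

```bash
python3 -m pendant '[100,0,0,-0.05,0,0,10.5, 100,0,0,-0.05,0,0,10.5]' 60
```

```text
clock: 0.35
position: [0.2328, -0.6061, 0.3066]
orientation: [-179.9, 0.1, -0.3]
force: [-0.1, -0.9, -0.3]
width: 1.0
finger_force: 0.0
```

```bash
cat >> h.py <<'E'
CASE=np.array([.5276,-.0067]); CY=-6.1
def R2(a): a=np.radians(a); return np.array([[np.cos(a),-np.sin(a)],[np.sin(a),np.cos(a)]])
def c2w(p): return np.r_[CASE+R2(CY)@np.array(p[:2]),p[2]]
def pose():
    o=r.get_obs(); p=o["position"]; y=o["orientation"]
    print("t",round(o["clock"],2),"tcp",p.round(4),"rpy",y.round(1),"case",np.r_[R2(CY).T@(p[:2]-CASE),p[2]].round(4),"F",o["force"].round(1),"w",round(o["width"],2),"q",o["q"].round(0))
    return o
def need(tgt):
    from scipy.spatial.transform import Rotation as Ro
    o=r.get_obs(); R=Ro.from_euler("xyz",o["orientation"],degrees=True).as_matrix()
    print("need",np.round(R.T@(np.array(tgt)-o["position"]),4))
E
python3 -m pendant '[100,0.0335,-0.038,0,0,0,0,100,0.0335,-0.038,0,0,0,0,100,0.0335,-0.038,0,0,0,0,100,0.0335,-0.038,0,0,0,0,100,0.0335,-0.038,0,0,0,0,100,0.0335,-0.038,0,0,0,0,100,0.0335,-0.038,0,0,0,0,100,0.0335,-0.038,0,0,0,0]' >/dev/null
python3 -m pendant '[90,0,0,0,0,0,-10.5,90,0,0,0,0,0,-10.5,90,0,0,0,0,0,-10.5,90,0,0,0,0,0,-10.5,90,0,0,0,0,0,-10.5,90,0,0,0,0,0,-10.5,90,0,0,0,0,0,-10.5,90,0,0,0,0,0,-10.5]'
python3 - <<'E'
from h import *
pose(); need([.487,.281,.15])
E
```

```text
clock: 2.35
position: [0.5007, -0.3026, 0.306]
orientation: [-179.9, -0.0, 84.4]
force: [0.3, -0.9, 0.2]
width: 0.902
finger_force: 0.0
t 2.35 tcp [ 0.5007 -0.3026  0.306 ] rpy [-179.9   -0.    84.4] case [ 0.0047 -0.2971  0.306 ] F [ 0.3 -0.9  0.2] w 0.9 q [ 38.  26. -15.  89.   7.  66.  16.]
need [ 0.5793 -0.0709  0.1563]
```

```bash

python3 -m pendant '[90,0.058,-0.007,0,0,0,0,90,0.058,-0.007,0,0,0,0,90,0.058,-0.007,0,0,0,0,90,0.058,-0.007,0,0,0,0,90,0.058,-0.007,0,0,0,0,90,0.058,-0.007,0,0,0,0,90,0.058,-0.007,0,0,0,0,90,0.058,-0.007,0,0,0,0]' >/dev/null
python3 -m pendant '[90,0.058,-0.007,0,0,0,0,90,0.058,-0.007,0,0,0,0,90,0,0,0.052,0,0,0,90,0,0,0.052,0,0,0,90,0,0,0.052,0,0,0,90,0,0,0,0,0,0]' >/dev/null
python3 - <<'E'
from h import *
im=snap("top","j1",(110,150,330,315),3.6); snap("scene","j1s",(300,120,460,340),2.7)
o=pose(); need([.487,.281,.025])
h=cv2.cvtColor(im,cv2.COLOR_BGR2HSV); m=(h[...,1]<70)&(h[...,2]>70)
for s,c,_ in blobs(m,60):
    if c[0]<230 and 180<c[1]<290: print(s,c.round(1),onz("top",c,.064).round(3))
E
```

```text
t 4.2 tcp [0.4924 0.282  0.1514] rpy [180.  -0.  84.] case [-0.0656  0.2833  0.1514] F [-0.3  0.1  0.1] w 0.91 q [-18.  34. -22. 103.  17.  45. -55.]
need [-0.0016 -0.0054  0.1264]
[ 100  181   75  104 3072] [137.7 229.9] [0.491 0.404 0.064]
[181 222  13  17 155] [187.4 228.8] [0.494 0.272 0.064]
[ 160  260   57   59 2062] [186.3 289.4] [0.335 0.272 0.064]
```

View pics/j1s.png

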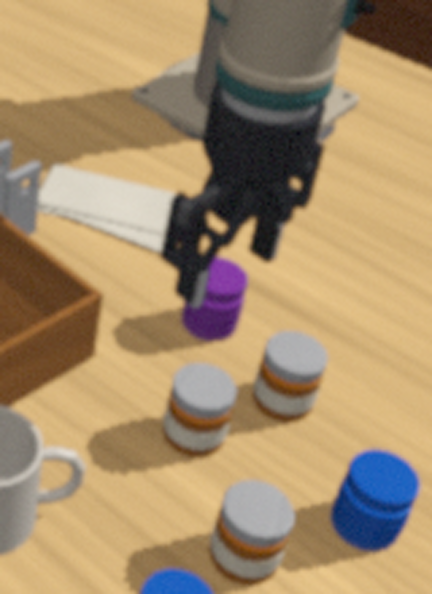

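The close crop shows three white jars with orange bands at (200,410), (290,375) and (250,530), and the open gripper above and behind them. I go down on the nearest one.

```bash

python3 -m pendant '[90,-0.0015,-0.0055,0.042,0,0,0,90,0,0,0.042,0,0,0,90,0,0,0.042,0,0,0,90,0,0,0,0,0,0,0,0,0,0,0,0,0,0,0,0,0,0,0,0,0,0,0,0,0,0,0,0,0,0,0,0,0,0]' 40
python3 - <<'E'
from h import *
pose()
E
```

```text
clock: 5.2
position: [0.4884, 0.282, 0.0276]
orientation: [179.7, -0.2, 84.0]
force: [-0.5, -0.4, 5.2]
width: 0.606
finger_force: 40.9
t 5.2 tcp [0.4884 0.282  0.0276] rpy [179.7  -0.2  84. ] case [-0.0697  0.2829  0.0276] F [-0.5 -0.4  5.2] w 0.61 q [-22.  44. -16. 109.  23.  30. -60.]
```

```bash

python3 -m pendant '[0,0,0,-0.03,0,0,0,0,0,0,-0.05,0,0,0,0,0,0,-0.045,0,0,0,0,-0.05,0.01,0,0,0,0,0,-0.05,0.01,0,0,0,0,0,-0.05,0.01,0,0,0,0,0,-0.05,0.01,0,0,0,0,0,-0.05,0.01,0,0,0,0]' >/dev/null
python3 -m pendant '[0,-0.05,0.01,0,0,0,0,0,-0.05,0.01,0,0,0,0,0,-0.023,0,0,0,0,0,0,0,0,0,0,0,0]' 
python3 - <<'E'
from h import *
pose(); need(c2w([0,-.09,.035]))
E
```

```text
clock: 6.7
position: [0.5174, -0.1005, 0.1511]
orientation: [179.8, 0.1, 83.7]
force: [0.4, 0.7, -0.3]
width: 0.606
finger_force: 42.6
t 6.7 tcp [ 0.5174 -0.1005  0.1511] rpy [1.798e+02 1.000e-01 8.370e+01] case [-0.0002 -0.0943  0.1511] F [ 0.4  0.7 -0.3] w 0.61 q [ 24.  32. -24. 110.  18.  42. -17.]
need [ 4.500e-03 -1.000e-04  1.161e-01]
```

```bash

python3 -m pendant '[0,0.004,0,0.04,0,0,0,0,0,0,0.04,0,0,0,0,0,0,0.022,0,0,0,0,0,0,0.01,0,0,0,0,0,0,0.003,0,0,0,0,0,0,0,0,0,0]' | tr '\n' ' '
python3 -m pendant '[85,0,0,0,0,0,0,85,0,0,0,0,0,0,85,0,0,0,0,0,0,85,0,0,-0.04,0,0,0,85,0,0,-0.05,0,0,0,85,0,0,-0.05,0,0,0]' |tr '\n' ' '
python3 - <<'E'
from h import *
im=r.camera("top"); h=cv2.cvtColor(im,cv2.COLOR_BGR2HSV); m=(h[...,1]<70)&(h[...,2]>70)
for s,c,_ in blobs(m,60):
    if c[0]<230 and 180<c[1]<290: print(s,c.round(1),onz("top",c,.064).round(3)); need(np.r_[onz("top",c,.064)[:2],.027])
pose()
E
```

```text
clock: 7.45 position: [0.5183, -0.0934, 0.0353] orientation: [179.9, -0.0, 84.0] force: [-0.1, -0.9, -1.5] width: 0.604 finger_force: 42.6 clock: 8.2 position: [0.5171, -0.0938, 0.1759] orientation: [-180.0, -0.0, 84.0] force: [0.5, 0.2, -0.3] width: 0.848 finger_force: 0.0 [137 195  19  20 315] [146.1 204.4] [0.559 0.383 0.064]
need [ 0.4787 -0.0138  0.1546]
[162 256  20  21 328] [171.4 266. ] [0.396 0.312 0.064]
need [ 0.391  -0.1686  0.1531]
t 8.25 tcp [ 0.5212 -0.0938  0.182 ] rpy [179.4   0.   84. ] case [ 0.0029 -0.0872  0.182 ] F [1.9 0.5 3.7] w 0.85 q [ 25.  29. -26. 108.  17.  46. -16.]
```

```bash

python3 -m pendant '[85,0.058,-0.0017,0,0,0,0,85,0.06,-0.0017,0,0,0,0,85,0.06,-0.0017,0,0,0,0,85,0.06,-0.0017,0,0,0,0,85,0.06,-0.0017,0,0,0,0,85,0.06,-0.0017,0,0,0,0,85,0.06,-0.0017,0,0,0,0,85,0.06,-0.0017,0,0,0,0]' >/dev/null
python3 -m pendant '[88,0,0,0.03,0,0,0,88,0,0,0.03,0,0,0,88,0,0,0,0,0,0,88,0,0,0,0,0,0]' |tr '\n' ' '
python3 - <<'E'
from h import *
pose(); need([.559,.384,.027])
E
```

```text
clock: 9.75 position: [0.5543, 0.3834, 0.1154] orientation: [179.9, -0.1, 84.0] force: [-0.3, -0.1, -0.3] width: 0.877 finger_force: 0.0 t 9.75 tcp [0.5543 0.3834 0.1154] rpy [ 1.799e+02 -1.000e-01  8.400e+01] case [-0.0149  0.3908  0.1154] F [-0.3 -0.1 -0.3] w 0.88 q [-25.  45. -22.  87.  20.  52. -59.]
need [0.0009 0.0045 0.0884]
```

```bash

python3 -m pendant '[88,0.001,0.0045,0.04,0,0,0,88,0,0,0.04,0,0,0,88,0,0,0.008,0,0,0,0,0,0,0,0,0,0,0,0,0,0,0,0,0,0,0,0,0,0,0,0,0,0,0,0,0,0,0,0]' 40 |tr '\n' ' '
python3 -m pendant '[0,0,0,0,0,0,0,0,0,0,-0.03,0,0,0,0,0,0,-0.05,0,0,0,0,0,0,-0.045,0,0,0,0,-0.056,0.001,0,0,0,0,0,-0.056,0.001,0,0,0,0,0,-0.056,0.001,0,0,0,0,0,-0.056,0.002,0,0,0,0]' |tr '\n' ' '
python3 -m pendant '[0,-0.056,0.001,0,0,0,0,0,-0.056,0.001,0,0,0,0,0,-0.05,0.001,0,0,0,0,0,0,0,0,0,0,0,0,0,0,0,0,0,0]' |tr '\n' ' '
python3 - <<'E'
from h import *
pose(); need(c2w([0,0,.035]))
E
```

```text
clock: 10.75 position: [0.5356, 0.1581, 0.2409] orientation: [179.8, -0.0, 84.0] force: [0.6, -0.6, -1.0] width: -0.002 finger_force: 0.0 clock: 11.38 position: [0.522, -0.001, 0.2404] orientation: [179.9, -0.1, 84.0] force: [0.0, 0.4, 0.4] width: -0.002 finger_force: 0.0 t 11.38 tcp [ 0.522  -0.001   0.2404] rpy [ 1.799e+02 -1.000e-01  8.400e+01] case [-0.0062  0.0051  0.2404] F [0.  0.4 0.4] w -0.0 q [ 15.  25. -26. 104.  13.  54. -22.]
need [-0.0053  0.0058  0.2054]validation failed for argument at $...
```

The first call was refused because I miscounted a row, so the gripper closed on air well above the jar. I go back for it.

```bash

python3 -m pendant '[88,0.055,-0.001,0,0,0,0,88,0.055,-0.001,0,0,0,0,88,0.055,-0.001,0,0,0,0,88,0.055,-0.001,0,0,0,0,88,0.055,-0.001,0,0,0,0,88,0.055,-0.001,0,0,0,0,88,0.055,-0.001,0,0,0,0]' >/dev/null && python3 -m pendant '[88,0,0,0.05,0,0,0,88,0,0,0.05,0,0,0,88,0,0,0,0,0,0,88,0,0,0,0,0,0]' >/dev/null
python3 - <<'E'
from h import *
im=r.camera("top"); h=cv2.cvtColor(im,cv2.COLOR_BGR2HSV); m=(h[...,1]<70)&(h[...,2]>70)
for s,c,_ in blobs(m,60):
    if c[0]<230 and 180<c[1]<290: print(s,c.round(1),onz("top",c,.064).round(3))
pose(); need([.559,.384,.027])
E
```

```text
[  46  147   88  104 3651] [ 89.7 195.8] [0.582 0.536 0.064]
[138 195  18  17 187] [148.2 201.6] [0.566 0.378 0.064]
t 12.8 tcp [0.5556 0.3841 0.1423] rpy [179.8  -0.2  84.1] case [-0.0137  0.3916  0.1423] F [ 0.3 -0.8  0.6] w 0.88 q [-24.  43. -23.  86.  19.  54. -59.]
need [-0.0002  0.0031  0.1153]
```

```bash

python3 -m pendant '[88,0,0.003,0.045,0,0,0, 88,0,0,0.045,0,0,0, 88,0,0,0.025,0,0,0, 0,0,0,0,0,0,0, 0,0,0,0,0,0,0, 0,0,0,0,0,0,0, 0,0,0,0,0,0,0, 0,0,0,0,0,0,0]' 40 |tr '\n' ' ' && python3 -m pendant '[0,0,0,-0.03,0,0,0, 0,0,0,-0.05,0,0,0, 0,0,0,-0.045,0,0,0, 0,-0.056,0.001,0,0,0,0, 0,-0.056,0.001,0,0,0,0, 0,-0.056,0.001,0,0,0,0, 0,-0.056,0.002,0,0,0,0]' |tr '\n' ' ' && python3 -m pendant '[0,-0.056,0.003,0,0,0,0, 0,-0.056,0.001,0,0,0,0, 0,-0.054,0.001,0,0,0,0, 0,0,0,0,0,0,0, 0,0,0,0,0,0,0]' |tr '\n' ' '
python3 - <<'E'
from h import *
pose(); need(c2w([0,0,.035]))
E
```

```text
clock: 13.8 position: [0.5587, 0.3826, 0.0263] orientation: [179.9, -0.1, 84.0] force: [0.4, -0.8, 6.3] width: 0.61 finger_force: 42.8 clock: 14.68 position: [0.5388, 0.1564, 0.1495] orientation: [180.0, 0.0, 84.0] force: [0.9, -0.2, -2.1] width: 0.611 finger_force: 42.9 clock: 15.3 position: [0.527, -0.007, 0.1496] orientation: [180.0, -0.0, 84.0] force: [-0.2, 1.4, -0.8] width: 0.603 finger_force: 42.8 t 15.3 tcp [ 0.527  -0.007   0.1496] rpy [180.  -0.  84.] case [-0.0006 -0.0003  0.1496] F [-0.2  1.4 -0.8] w 0.6 q [ 15.  32. -26. 110.  20.  43. -28.]
need [0.0002 0.0006 0.1146]
```

```bash

python3 -m pendant '[0,0,0,0.04,0,0,0, 0,0,0,0.04,0,0,0, 0,0,0,0.022,0,0,0, 0,0,0,0.01,0,0,0, 0,0,0,0.003,0,0,0, 0,0,0,0,0,0,0]' | tr '\n' ' '&&
python3 -m pendant '[85,0,0,0,0,0,0, 85,0,0,0,0,0,0, 85,0,0,0,0,0,0, 85,0,0,-0.04,0,0,0, 85,0,0,-0.05,0,0,0, 85,0,0,-0.05,0,0,0, 85,0,0,0,0,0,0]' |tr '\n' ' '
python3 - <<'E'
from h import *
im=snap("top","j2",(110,130,450,315),2.3); h=cv2.cvtColor(im,cv2.COLOR_BGR2HSV); m=(h[...,1]<70)&(h[...,2]>70)
for s,c,_ in blobs(m,60):
    if c[0]<230 and 180<c[1]<290: print(s,c.round(1),onz("top",c,.064).round(3)); need(np.r_[onz("top",c,.064)[:2],.027])
pose()
E
```

```text
clock: 16.05 position: [0.5276, -0.0068, 0.0351] orientation: [179.9, -0.0, 84.1] force: [-0.3, 0.3, -2.2] width: 0.608 finger_force: 42.8 clock: 16.92 position: [0.5298, -0.007, 0.1783] orientation: [179.5, -0.1, 84.0] force: [0.4, 0.2, -0.4] width: 0.851 finger_force: 0.0 [162 256  20  21 325] [171.5 266. ] [0.396 0.312 0.064]
need [ 0.3041 -0.1658  0.1485]
t 16.98 tcp [ 0.5281 -0.0075  0.1761] rpy [179.8  -0.   84. ] case [ 0.0005 -0.0007  0.1761] F [-0.  -0.3  0.2] w 0.85 q [ 16.  30. -28. 108.  19.  46. -27.]
```

```bash

python3 -m pendant '[88,0.0507,-0.0277,0,0,0,0, 88,0.0507,-0.0277,0,0,0,0, 88,0.0507,-0.0277,0,0,0,0, 88,0.0507,-0.0277,0,0,0,0, 88,0.0507,-0.0277,0,0,0,0, 88,0.0507,-0.0277,0,0,0,0, 88,0,0,0.05,0,0,0, 88,0,0,0,0,0,0]' >/dev/null && python3 - <<'E'
from h import *
pose(); need([.396,.312,.027])
E
```

```text
t 17.98 tcp [0.3901 0.31   0.1209] rpy [-179.6    0.4   84.1] case [-0.1703  0.3003  0.1209] F [-0.1 -0.3  0.7] w 0.88 q [-25.  33. -25. 115.  22.  37. -70.]
need [0.0033 0.0063 0.0938]
```

```bash

python3 -m pendant '[88,0.003,0.005,0.04,0,0,0, 88,0,0,0.04,0,0,0, 88,0,0,0.015,0,0,0, 88,0,0,0,0,0,0, 0,0,0,0,0,0,0, 0,0,0,0,0,0,0, 0,0,0,0,0,0,0, 0,0,0,0,0,0,0]' 40 |tr '\n' ' ' && python3 -m pendant '[0,0,0,-0.03,0,0,0, 0,0,0,-0.05,0,0,0, 0,0,0,-0.045,0,0,0, 0,-0.04,0.03,0,0,0,0, 0,-0.04,0.03,0,0,0,0, 0,-0.04,0.03,0,0,0,0, 0,-0.04,0.03,0,0,0,0, 0,-0.04,0.03,0,0,0,0]' |tr '\n' ' ' && python3 -m pendant '[0,-0.01,0.015,0,0,0,0, 0,0,0,0,0,0,0, 0,0,0,0,0,0,0]' |tr '\n' ' '
python3 - <<'E'
from h import *
pose(); need(c2w([0,0.09,.035]))
E
```

```text
clock: 18.98 position: [0.3995, 0.3158, 0.0313] orientation: [179.9, -0.1, 84.0] force: [-0.9, 0.1, 5.0] width: 0.601 finger_force: 40.6 clock: 19.98 position: [0.5279, 0.0989, 0.1557] orientation: [179.9, -0.0, 84.0] force: [0.4, 0.4, -0.9] width: 0.604 finger_force: 42.2 clock: 20.35 position: [0.5398, 0.091, 0.1549] orientation: [-180.0, -0.1, 84.2] force: [-0.4, 1.0, -1.2] width: 0.6 finger_force: 42.2 t 20.35 tcp [0.5398 0.091  0.1549] rpy [-1.80e+02 -1.00e-01  8.42e+01] case [0.0018 0.0985 0.1549] F [-0.4  1.  -1.2] w 0.6 q [  6.  34. -28. 106.  21.  45. -39.]
need [-0.0086 -0.0018  0.1198]
```

```bash

python3 -m pendant '[0,-0.0085,-0.002,0.04,0,0,0, 0,0,0,0.04,0,0,0, 0,0,0,0.022,0,0,0, 0,0,0,0.01,0,0,0, 0,0,0,0.004,0,0,0, 0,0,0,0,0,0,0]' | tr '\n' ' '&&
python3 -m pendant '[85,0,0,0,0,0,0, 85,0,0,0,0,0,0, 85,0,0,0,0,0,0, 85,0,0,-0.04,0,0,0, 85,0,0,-0.05,0,0,0, 85,0,0,-0.05,0,0,0, 0,0,0,-0.06,0,0,0, 0,0,0,-0.06,0,0,0]' |tr '\n' ' '
python3 -m pendant '[0,0.045,0,-0.04,0,0,0, 0,0.045,0,0,0,0,0, 0,0.045,0,0,0,0,0, 0,0.045,0,0,0,0,0, 0,0.045,0,0,0,0,0]' |tr '\n' ' '
python3 - <<'E'
from h import *
im=snap("top","j3",(190,140,460,310),2.9)
pose()
E
```

```text
clock: 21.1 position: [0.5383, 0.0814, 0.0391] orientation: [179.9, -0.0, 84.1] force: [0.6, -0.2, -1.0] width: 0.601 finger_force: 42.3 clock: 22.1 position: [0.5375, 0.0806, 0.3005] orientation: [180.0, -0.0, 84.0] force: [1.3, 0.6, -0.0] width: 0.435 finger_force: 0.0 clock: 22.72 position: [0.5614, 0.3056, 0.3385] orientation: [180.0, 0.0, 84.0] force: [0.0, 0.3, -0.4] width: 0.0 finger_force: 0.0 t 22.77 tcp [0.5595 0.3138 0.3381] rpy [-179.9   -0.4   84.4] case [-0.0024  0.3221  0.3381] F [-0.5  5.2  1.4] w -0.0 q [-13.  32. -33.  77.  17.  76. -52.]
```

View pics/j3.png

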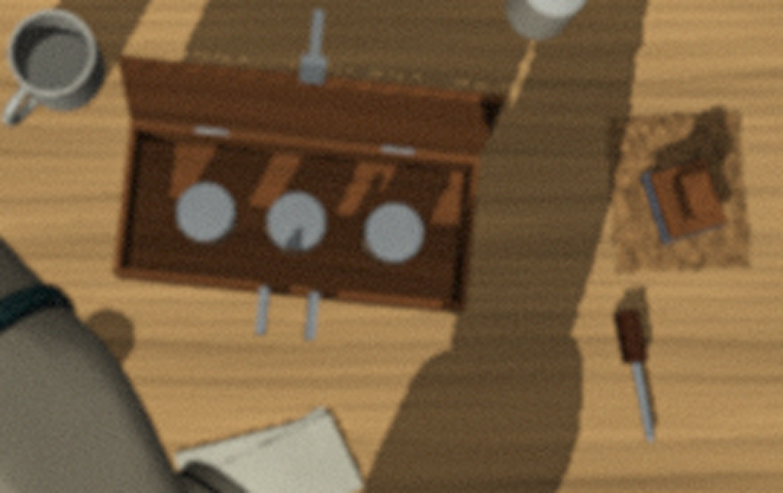

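All three jars stand in the case at crop positions (205,211), (297,221) and (394,232). Next I shut the lid, going behind it with closed fingers.

```bash

python3 -m pendant '[0,-0.0464,0.0305,0.0076,0,0,0, 0,-0.0464,0.0305,0.0076,0,0,0, 0,-0.0464,0.0305,0.0076,0,0,0, 0,-0.0464,0.0305,0.0076,0,0,0, 0,-0.0464,0.0305,0.0076,0,0,0, 0,0,0,0.04,0,0,0, 0,0,0,0.03,0,0,0, 0,0,0,0,0,0,0]' | tr '\n' ' '
python3 - <<'E'
from h import *
pose(); need(c2w([.15,.09,.175]))
E
```

```text
clock: 23.78 position: [0.687, 0.0569, 0.2278] orientation: [-179.7, 0.1, 84.0] force: [0.4, 0.7, 0.2] width: 0.002 finger_force: 0.0 t 23.77 tcp [0.687  0.0569 0.2278] rpy [-1.797e+02  1.000e-01  8.400e+01] case [0.1517 0.0802 0.2278] F [0.4 0.7 0.2] w 0.0 q [  9.  41. -30.  77.  21.  67. -29.]
need [ 0.0099 -0.0014  0.0528]
```

```bash

python3 -m pendant '[0,0.01,0,0.025,0,0,0, 0,0,0,0.025,0,0,0]' >/dev/null; python3 -m pendant '[0,0,-0.007,0,0,0,0, 0,0,-0.007,0,0,0,0, 0,0,-0.007,0,0,0,0, 0,0,-0.007,0,0,0,0, 0,0,-0.007,0,0,0,0, 0,0,-0.007,0,0,0,0, 0,0,-0.007,0,0,0,0, 0,0,-0.008,0,0,0,0]' | tr '\n' ' '
python3 - <<'E'
from h import *
pose(); need(c2w([.042,.09,.171]))
E
```

```text
clock: 25.02 position: [0.6341, 0.0739, 0.1813] orientation: [179.8, -0.0, 84.0] force: [3.8, 0.7, 2.2] width: -0.002 finger_force: 1.5 t 25.02 tcp [0.6341 0.0739 0.1813] rpy [179.8  -0.   84. ] case [0.0973 0.0914 0.1813] F [3.8 0.7 2.2] w -0.0 q [  8.  39. -30.  90.  22.  57. -34.]
need [-0.0013 -0.0554  0.0101]
```

```bash

python3 -m pendant '[0,0,-0.007,0.001,0,0,0, 0,0,-0.007,0.001,0,0,0, 0,0,-0.007,0.001,0,0,0, 0,0,-0.007,0.001,0,0,0, 0,0,-0.007,0.001,0,0,0, 0,0,-0.007,0.001,0,0,0, 0,0,-0.007,0.002,0,0,0, 0,0,-0.006,0.002,0,0,0]' | tr '\n' ' '
python3 -m pendant '[0,0,-0.0055,0.0035,0,0,0, 0,0,-0.0055,0.0035,0,0,0, 0,0,-0.0055,0.004,0,0,0, 0,0,-0.0055,0.004,0,0,0, 0,0,-0.005,0.005,0,0,0, 0,0,-0.005,0.005,0,0,0, 0,0,-0.004,0.005,0,0,0, 0,0,-0.004,0.005,0,0,0]' | tr '\n' ' '
python3 - <<'E'
from h import *
pose(); need(c2w([-.01,.09,.1136]))
E
```

```text
clock: 26.02 position: [0.578, 0.0794, 0.1701] orientation: [-180.0, 0.0, 84.0] force: [1.7, -0.1, -0.8] width: -0.001 finger_force: 1.1 clock: 27.02 position: [0.5383, 0.0837, 0.135] orientation: [-180.0, 0.0, 84.0] force: [0.9, -1.1, 3.0] width: 0.0 finger_force: 1.1 t 27.02 tcp [0.5383 0.0837 0.135 ] rpy [-180.    0.   84.] case [0.001 0.091 0.135] F [ 0.9 -1.1  3. ] w 0.0 q [  7.  35. -29. 107.  24.  43. -41.]
need [-0.001  -0.011   0.0214]
```

```bash

python3 -m pendant '[0,0,-0.002,0.003,0,0,0, 0,0,-0.002,0.003,0,0,0, 0,0,-0.002,0.003,0,0,0, 0,0,-0.001,0.003,0,0,0, 0,0,-0.001,0.003,0,0,0, 0,0,-0.001,0.002,0,0,0, 0,0,-0.001,0.002,0,0,0, 0,0,-0.001,0.002,0,0,0]' | tr '\n' ' '
python3 -m pendant '[0,0,-0.001,0.002,0,0,0, 0,0,-0.001,0.002,0,0,0, 0,0,-0.001,0.002,0,0,0, 0,0,-0.001,0.002,0,0,0, 0,0,0,0.002,0,0,0, 0,0,0,0.002,0,0,0, 0,0,0,0.002,0,0,0, 0,0,0,0.002,0,0,0]' | tr '\n' ' '
python3 -m pendant '[0,0,0,0.0015,0,0,0, 0,0,0,0.0015,0,0,0, 0,0,0,0.0015,0,0,0, 0,0,0,0.001,0,0,0, 0,0,0,0.001,0,0,0]' | tr '\n' ' '
python3 - <<'E'
from h import *
pose()
E
```

```text
clock: 28.02 position: [0.5277, 0.0848, 0.1143] orientation: [-180.0, 0.0, 84.0] force: [-0.5, -0.9, 2.1] width: 0.001 finger_force: 1.0 clock: 29.02 position: [0.5238, 0.0852, 0.0983] orientation: [-180.0, 0.0, 84.0] force: [-0.7, 0.2, 2.3] width: -0.002 finger_force: 1.0 clock: 29.65 position: [0.5238, 0.0852, 0.0919] orientation: [-180.0, 0.0, 84.0] force: [-0.7, -1.4, 2.5] width: 0.001 finger_force: 1.0 t 29.65 tcp [0.5238 0.0852 0.0919] rpy [-180.    0.   84.] case [-0.0135  0.091   0.0919] F [-0.7 -1.4  2.5] w 0.0 q [  5.  38. -26. 112.  27.  37. -45.]
```

```bash

python3 -m pendant '[0,0,0,0.001,0,0,0, 0,0,0,0.001,0,0,0, 0,0,0,0.001,0,0,0, 0,0,0,0.0005,0,0,0, 0,0,0,0.0005,0,0,0, 0,0,0,0,0,0,0]' | tr '\n' ' '
python3 - <<'E'
from h import *
pose()
E
```

```text
clock: 30.4 position: [0.5239, 0.0852, 0.0879] orientation: [180.0, -0.0, 84.0] force: [0.1, -0.3, 1.8] width: -0.001 finger_force: 0.6 t 30.4 tcp [0.5239 0.0852 0.0879] rpy [180.  -0.  84.] case [-0.0135  0.091   0.0879] F [ 0.1 -0.3  1.8] w -0.0 q [  5.  38. -26. 112.  27.  36. -45.]
```

```bash

python3 -m pendant '[0,0,0,0.0005,0,0,0, 0,0,0,0.0005,0,0,0, 0,0,0,0.0005,0,0,0, 0,0,0,0,0,0,0]' | tr '\n' ' '
python3 -m pendant '[0,0,0,0.0005,0,0,0, 0,0,0,0.0005,0,0,0, 0,0,0,0,0,0,0]' | tr '\n' ' '
python3 -m pendant '[0,0,0,0.0005,0,0,0, 0,0,0,0.0005,0,0,0, 0,0,0,0,0,0,0]' | tr '\n' ' '
```

```text
clock: 30.9 position: [0.5238, 0.0852, 0.0864] orientation: [-180.0, 0.0, 84.0] force: [-0.8, 0.3, 2.5] width: 0.001 finger_force: 0.7 clock: 31.28 position: [0.5239, 0.0853, 0.0854] orientation: [180.0, -0.0, 84.0] force: [-0.2, -0.5, 2.1] width: -0.001 finger_force: 0.7 clock: 31.65 position: [0.5238, 0.0852, 0.0844] orientation: [-180.0, 0.0, 84.0] force: [-1.1, 0.2, 1.1] width: -0.001 finger_force: 0.7
```

```bash

for i in 1 2; do python3 -m pendant '[0,0,0,0.0005,0,0,0, 0,0,0,0.0005,0,0,0, 0,0,0,0,0,0,0]' | grep -E 'pos|force: \['; done
python3 - <<'E'
from h import *
snap("scene","lid",(160,120,360,270),4)
E
```

```text
position: [0.5238, 0.0852, 0.0834]
force: [0.1, 1.4, 1.4]
position: [0.5239, 0.0853, 0.0824]
force: [-1.0, 0.0, 1.8]
```

View pics/lid.png

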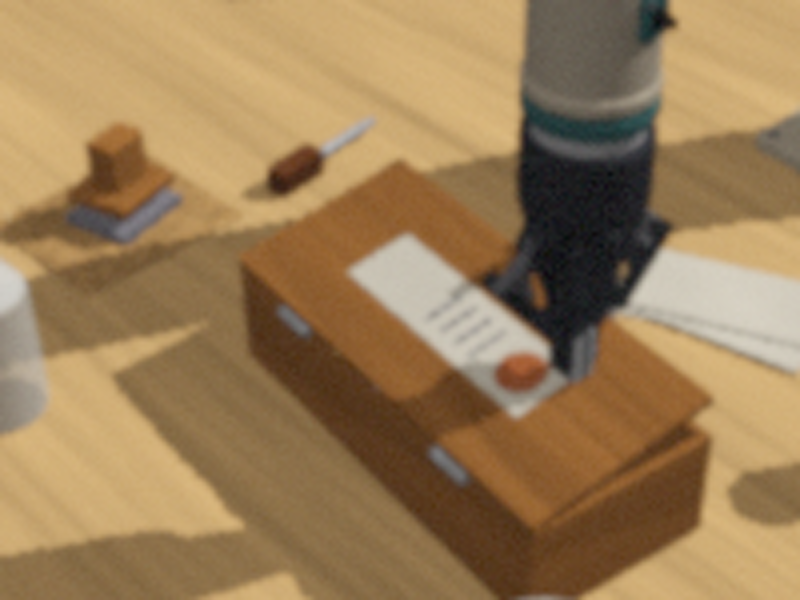

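The lid is still about 15 mm ajar at its front edge. The shut fingertips evidently reach about 13 mm past the nominal TCP, so I keep pressing gently.

```bash

for i in 1 2 3; do python3 -m pendant '[0,0,0,0.0005,0,0,0, 0,0,0,0.0005,0,0,0, 0,0,0,0.0005,0,0,0, 0,0,0,0.0005,0,0,0, 0,0,0,0,0,0,0]' | grep -E 'pos|force: \['; done
```

```text
position: [0.5239, 0.0852, 0.0804]
force: [-0.0, -0.8, 1.0]
position: [0.5239, 0.0852, 0.0784]
force: [-1.0, 0.7, 1.4]
position: [0.5239, 0.0852, 0.0764]
force: [0.2, 0.4, 1.2]
```

```bash

for i in 1 2 3; do python3 -m pendant '[0,0,0,0.0005,0,0,0, 0,0,0,0.0005,0,0,0, 0,0,0,0.0005,0,0,0, 0,0,0,0,0,0,0]' | grep -E 'pos|force: \['; done
python3 - <<'E'
from h import *
snap("scene","lid2",(200,160,360,270),4)
E
```

```text
position: [0.5239, 0.0852, 0.0749]
force: [-1.2, 0.6, -0.3]
position: [0.5239, 0.0852, 0.0734]
force: [-0.8, 0.2, 0.4]
position: [0.5239, 0.0853, 0.0719]
force: [-0.3, 0.2, 1.4]
```

View pics/lid2.png

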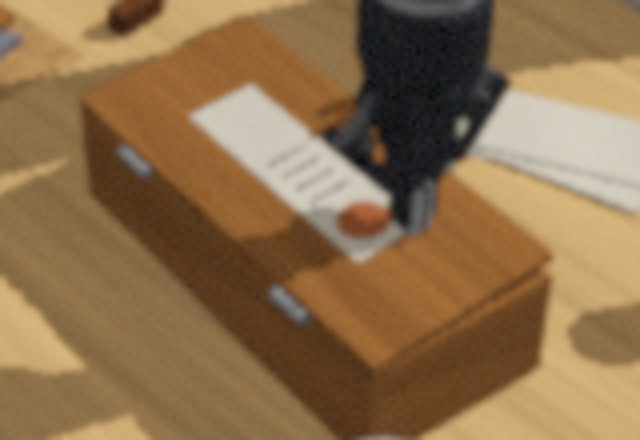

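```bash

for i in 1 2 3 4; do python3 -m pendant '[0,0,0,0.0005,0,0,0, 0,0,0,0.0005,0,0,0, 0,0,0,0.0005,0,0,0, 0,0,0,0,0,0,0]' | grep -E 'pos|force: \[' | tr '\n' ' '; done
python3 - <<'E'
from h import *
pose()
im=r.camera("top");cv2.imwrite("pics/t4.png",im); im=r.camera("scene");cv2.imwrite("pics/s4.png",im)
E
```

```text
position: [0.5238, 0.0852, 0.0704] force: [-0.1, 0.3, 1.1] position: [0.5239, 0.0852, 0.0689] force: [0.2, 1.1, 0.4] position: [0.5238, 0.0852, 0.0674] force: [0.2, 0.3, 0.8] position: [0.5239, 0.0852, 0.0659] force: [0.1, -0.6, -0.3] t 37.88 tcp [0.5239 0.0852 0.0659] rpy [180.  -0.  84.] case [-0.0134  0.091   0.0659] F [ 0.1 -0.6 -0.3] w 0.0 q [  4.  40. -25. 113.  29.  33. -46.]
```

```bash
python3 - <<'E'
import cv2,numpy as np
from h import *
t=cv2.imread("pics/t4.png");s=cv2.imread("pics/s4.png")
print(proj("top",[.5239,.0852,.0659]),proj("scene",[.5239,.0852,.0659]),proj("scene",[.5239,.0852,.088]))
a=cv2.resize(t[160:280,210:380],(500,353),interpolation=3)[:353,:400];a=cv2.resize(t[160:280,210:346],None,fx=2.9,fy=2.9,interpolation=3)
b=cv2.resize(s[160:280,205:341],None,fx=2.9,fy=2.9,interpolation=3)
cv2.imwrite("pics/cmp.png",np.hstack([a,b]))
E
```

```text
[258.00886457 217.15606276] [301.71705236 224.78438044] [302.13356746 218.11648338]
```

View pics/cmp.png

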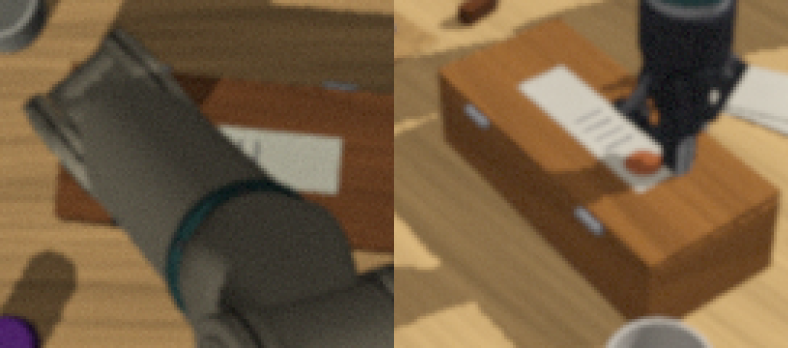

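```bash

python3 -m pendant '[0,0,0,-0.01,0,0,0, 0,0,0,-0.03,0,0,0, 0,0,0,-0.05,0,0,0, 0,0.04,-0.03,-0.03,0,0,0, 0,0.05,-0.04,0,0,0,0, 0,0.05,-0.04,0,0,0,0, 0,0.05,0,0,0,0,0, 0,0,0,0,0,0,0]' | tr '\n' ' '
python3 - <<'E'
from h import *
o=pose()
t=r.camera("top");s=r.camera("scene")
p=o["position"]
print(proj("top",p),proj("scene",p)); u=proj("scene",p).astype(int)
cv2.imwrite("pics/t5.png",t);cv2.imwrite("pics/s5.png",s)
a=cv2.resize(t[165:290,215:365],None,fx=2.9,fy=2.9,interpolation=3)
b=cv2.resize(s[u[1]-62:u[1]+63,u[0]-50:u[0]+70],None,fx=2.9,fy=2.9,interpolation=3)
print(u)
cv2.imwrite("pics/cmp2.png",np.hstack([a,b]))
E
```

```text
clock: 38.98 position: [0.4354, 0.2885, 0.1872] orientation: [179.9, -0.3, 84.4] force: [-0.5, -0.8, -0.8] width: -0.004 finger_force: 0.0 t 38.98 tcp [0.4354 0.2885 0.1872] rpy [179.9  -0.3  84.4] case [-0.1231  0.2837  0.1872] F [-0.5 -0.8 -0.8] w -0.0 q [-15.  30. -32. 108.  21.  48. -63.]
[170.52992958 249.48081366] [401.60078894 210.72575004]
[401 210]
```

View pics/cmp2.png

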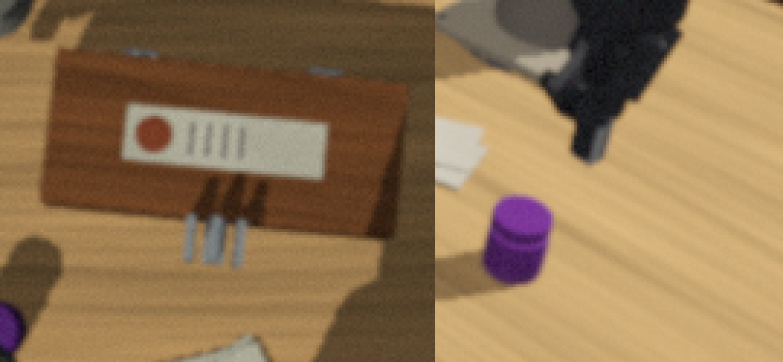

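Top view: the lid is shut, the label's stamp is at the +y end, and the middle lug at (213,238) lies between the outer ones. The scene crop shows the shut fingertips about 20 mm behind the nominal TCP. I refine the case, pin and block poses from this frame.

```bash
python3 - <<'E'
from h import *
t=cv2.imread("pics/t5.png"); h=cv2.cvtColor(t,cv2.COLOR_BGR2HSV)
off=np.array([215,165])
Q=np.array([onz("top",off+np.array(p)/2.9,.088)[:2] for p in((43,203),(395,238),(408,85),(60,50))])
L=np.array([[-.07,.16],[-.07,-.16],[.07,-.16],[.07,.16]]);B=Q-Q.mean(0)
print("lid",Q.mean(0).round(4),np.degrees(np.arctan2((L[:,0]*B[:,1]-L[:,1]*B[:,0]).sum(),(L*B).sum())).round(2),"len",np.linalg.norm(Q[0]-Q[1]).round(4),np.linalg.norm(Q[2]-Q[3]).round(4),np.linalg.norm(Q[0]-Q[3]).round(4))
m=(h[...,1]<80)&(h[...,2]>75)
m2=m.copy(); m2[:, :250]=0; m2[:,340:]=0; m2[:195]=0; m2[232:]=0
box=cv2.boxPoints(cv2.minAreaRect(np.argwhere(m2)[:,::-1].astype(np.float32)))
W=np.array([onz("top",b,.088)[:2] for b in box]); print("label",W.mean(0).round(4),W.round(4).tolist())
for s,c,mk in blobs(m,25):
    if 230<c[0]<450 and 180<c[1]<310:
        print(s,c.round(1),onz("top",c,.128).round(4),onz("top",c,.012).round(4))
# pin handle: dark reddish; print hsv samples
for u,v in((407,257),(406,250),(409,262),(412,280),(426,205),(418,213)): print(u,v,h[v,u])
E
```

```text
lid [ 0.5285 -0.0074] -5.87 len 0.3163 0.3162 0.139
label [ 0.5316 -0.0047] [[0.5156, 0.0885], [0.5673, 0.0832], [0.5475, -0.0982], [0.4958, -0.0922]]
[257 181  13   4  34] [262.9 182.5] [0.6066 0.0698 0.128 ] [0.6252 0.0746 0.012 ]
[322 188  11   3  25] [326.8 189.1] [ 0.5894 -0.0927  0.128 ] [ 0.6065 -0.1023  0.012 ]
[ 257  201   71   26 1248] [294.6 213.6] [ 0.5271 -0.0103  0.128 ] [ 0.5386 -0.0126  0.012 ]
[278 238   5  18  64] [280.  246.5] [0.444  0.0266 0.128 ] [0.4481 0.0277 0.012 ]
[284 239   9  17 120] [288.5 247.8] [0.4408 0.0053 0.128 ] [0.4446 0.0045 0.012 ]
[295 240   6  17  67] [297.2 248.1] [ 0.4398 -0.0165  0.128 ] [ 0.4435 -0.0193  0.012 ]
[408 265   8  27  99] [411.4 277.4] [ 0.3651 -0.3031  0.128 ] [ 0.3621 -0.3315  0.012 ]
407 257 [  8 191  56]
406 250 [ 11 207  59]
409 262 [ 10 191  56]
412 280 [ 94  16 124]
426 205 [ 13 168  85]
418 213 [ 12 126  79]
```

```bash
sed -i 's/^CASE=.*/CASE=np.array([.5303,-.005]); CY=-6.1/' h.py; python3 - <<'E'
from h import *
t=cv2.imread("pics/t5.png"); h=cv2.cvtColor(t,cv2.COLOR_BGR2HSV).astype(int)
g=np.zeros(h.shape[:2],bool); g[240:300,395:425]=1
m=(h[...,1]<80)&(h[...,2]>75)&g
w=np.array([onz("top",p[::-1].astype(float),.012)[:2] for p in np.argwhere(m)])
c=w.mean(0); v=np.linalg.svd(w-c)[2][0]; pr=(w-c)@v
print("rod",c,np.degrees(np.arctan2(v[1],v[0])),pr.min(),pr.max())
hm=(h[...,1]>165)&(h[...,2]<75)&g
for s,cc,k in blobs(hm,30):
    w=np.array([onz("top",p[::-1].astype(float),.018)[:2] for p in np.argwhere(k)]); c=w.mean(0); v=np.linalg.svd(w-c)[2][0];pr=(w-c)@v
    print("handle",s,c,np.degrees(np.arctan2(v[1],v[0])),pr.min(),pr.max())
o=pose(); need([.417,-.319,.15])
E
```

```text
rod [ 0.36216904 -0.33150641] -170.9005832751647 -0.03479789297010008 0.03743854318775996
handle [403 247   9  17  84] [ 0.42115601 -0.32008697] -172.42658241600145 -0.023012711044408007 0.020849494129528853
t 39.08 tcp [0.4359 0.283  0.1862] rpy [180.    0.   84.1] case [-0.1245  0.2764  0.1862] F [ 1.1  0.1 -0.3] w 0.0 q [-14.  30. -32. 108.  21.  48. -63.]
need [-0.6007  0.0435  0.0365]
```

```bash

python3 -m pendant '[55,-0.06,0.004,0,0,0,0, 55,-0.06,0.004,0,0,0,0, 55,-0.06,0.004,0,0,0,0, 55,-0.06,0.004,0,0,0,0, 55,-0.06,0.004,0,0,0,0, 55,-0.06,0.005,0,0,0,0, 55,-0.06,0.005,0,0,0,0, 55,-0.06,0.005,0,0,0,0]' > /dev/null
python3 -m pendant '[55,-0.06,0.004,0,0,0,0, 55,-0.06,0.004,0,0,0,0, 55,0,0,0,0,0,10.7, 55,0,0,0,0,0,10.7, 55,0,0,0,0,0,10.7, 55,0,0,0,0,0,10.7, 55,0,0,0,0,0,10.7, 55,0,0,0,0,0,10.7]' >/dev/null
python3 -m pendant '[55,0,0,0,0,0,10.7, 55,0,0,0.04,0,0,0, 55,0,0,0.04,0,0,0, 55,0,0,0,0,0,0, 55,0,0,0,0,0,0]' | tr '\n' ' '
python3 - <<'E'
from h import *
o=pose(); need([.423,-.321,.03])
t=r.camera("top");s=r.camera("scene");cv2.imwrite("pics/t6.png",t)
u=proj("scene",o["position"]).astype(int);print(u,proj("top",o["position"]))
a=cv2.resize(t[215:305,340:470],None,fx=2.9,fy=2.9,interpolation=3)
b=cv2.resize(s[u[1]-50:u[1]+40,u[0]-70:u[0]+60],None,fx=2.9,fy=2.9,interpolation=3)
cv2.imwrite("pics/pin1.png",np.hstack([a,b]))
E
```

```text
clock: 41.7 position: [0.416, -0.3192, 0.1071] orientation: [179.9, -0.0, 9.0] force: [-0.1, -0.1, 0.5] width: 0.551 finger_force: 0.0 t 41.7 tcp [ 0.416  -0.3192  0.1071] rpy [179.9  -0.    9. ] case [-0.0803 -0.3246  0.1071] F [-0.1 -0.1  0.5] w 0.55 q [ 40.  34.  -8. 112.   8.  34. -55.]
need [0.0066 0.0028 0.0771]
[233 135] [415.09491411 257.18567208]
```

View pics/pin1.png

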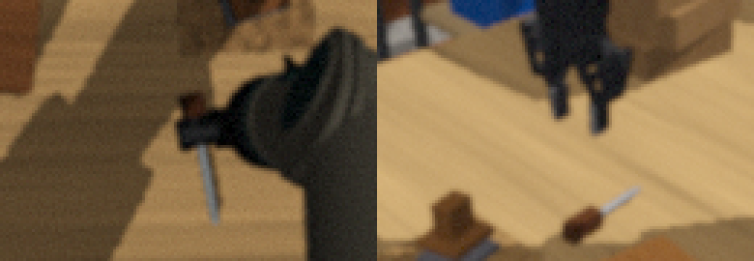

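```bash

python3 -m pendant '[55,0.0065,0.0028,0.04,0,0,0, 55,0,0,0.04,0,0,0, 55,0,0,0.02,0,0,0, 55,0,0,0.008,0,0,0, 55,0,0,0,0,0,0]' | tr '\n' ' '
python3 -m pendant '[55,0,0,0.003,0,0,0, 55,0,0,0.003,0,0,0, 55,0,0,0.003,0,0,0, 55,0,0,0,0,0,0]' | tr '\n' ' '
python3 - <<'E'
from h import *
pose(); need([.423,-.321,-.014])
E
```

```text
clock: 42.42 position: [0.4235, -0.3203, -0.0014] orientation: [180.0, -0.0, 9.1] force: [-0.8, -0.2, 0.2] width: 0.549 finger_force: 0.0 clock: 42.92 position: [0.4229, -0.3198, -0.0112] orientation: [-180.0, 0.0, 9.1] force: [-0.9, 0.4, 0.3] width: 0.55 finger_force: 0.0 t 42.92 tcp [ 0.4229 -0.3198 -0.0112] rpy [-180.     0.     9.1] case [-0.0734 -0.3244 -0.0112] F [-0.9  0.4  0.3] w 0.55 q [ 37.  46.  -5. 114.  11.  20. -57.]
need [-0.0001  0.0013  0.0028]
```

```bash

python3 -m pendant '[0,0,0,0,0,0,0, 0,0,0,0,0,0,0, 0,0,0,0,0,0,0, 0,0,0,0,0,0,0, 0,0,0,0,0,0,0]' 70 | tr '\n' ' '
python3 - <<'E'
from h import *
pose()
E
```

```text
clock: 43.55 position: [0.423, -0.3199, -0.0108] orientation: [180.0, -0.0, 9.1] force: [-0.9, -0.0, 5.2] width: 0.205 finger_force: 69.1 t 43.55 tcp [ 0.423  -0.3199 -0.0108] rpy [180.   -0.    9.1] case [-0.0732 -0.3245 -0.0108] F [-0.9 -0.   5.2] w 0.21 q [ 37.  46.  -5. 114.  11.  20. -57.]
```

```bash

python3 -m pendant '[0,0,0,-0.02,0,0,0, 0,0,0,-0.05,0,0,0, 0,0,0,-0.05,0,0,0, 0,0,0,-0.04,0,0,0, 0,0,0,0,0,0,-10.7, 0,0,0,0,0,0,-10.7, 0,0,0,0,0,0,-10.7, 0,0,0,0,0,0,-10.7]' | tr '\n' ' '
python3 -m pendant '[0,0,0,0,0,0,-10.7, 0,0,0,0,0,0,-10.7, 0,0,0,0,0,0,-10.6, 0,0.05,0,0,0,0,0, 0,0.058,0,0,0,0,0, 0,0.058,-0.005,0,0,0,0, 0,0.058,-0.005,0,0,0,0, 0,0.058,-0.005,0,0,0,0]' | tr '\n' ' '
python3 -m pendant '[0,0.058,-0.005,0,0,0,0, 0,0.058,0,0,0,0,0, 0,0.05,0,0,0,0,0, 0,0.03,0,0,0,0,0, 0,0,0,0.03,0,0,0, 0,0,0,0,0,0,0, 0,0,0,0,0,0,0]' | tr '\n' ' '
python3 - <<'E'
from h import *
o=pose(); need(c2w([-.094,.14,.0872]))
E
```

```text
clock: 44.55 position: [0.4226, -0.3198, 0.1486] orientation: [-180.0, 0.0, 52.3] force: [0.1, -0.3, 0.1] width: 0.21 finger_force: 68.7 clock: 45.55 position: [0.4378, -0.0362, 0.1488] orientation: [180.0, -0.0, 83.9] force: [2.1, -0.5, -1.3] width: 0.211 finger_force: 68.7 clock: 46.42 position: [0.4538, 0.1572, 0.1192] orientation: [-180.0, 0.0, 83.9] force: [0.2, 0.5, 0.0] width: 0.207 finger_force: 68.7 t 46.42 tcp [0.4538 0.1572 0.1192] rpy [-180.     0.    83.9] case [-0.0933  0.1532  0.1192] F [0.2 0.5 0. ] w 0.21 q [ -3.  32. -27. 118.  25.  35. -54.]
need [-0.0132 -0.0007  0.032 ]
```

```bash

python3 -m pendant '[0,-0.008,-0.0007,0.016,0,0,0, 0,0,0,0.016,0,0,0, 0,0,0,0,0,0,0, 0,0,0,0,0,0,0, 0,0,0,0,0,0,0]' | tr '\n' ' '
python3 - <<'E'
from h import *
o=pose()
t=r.camera("top");s=r.camera("scene");cv2.imwrite("pics/t7.png",t);cv2.imwrite("pics/s7.png",s)
a=cv2.resize(t[205:270,220:330],None,fx=4.2,fy=4.2,interpolation=3)
b=cv2.resize(s[165:230,275:345],None,fx=4.2,fy=4.2,interpolation=3)
cv2.imwrite("pics/pin2.png",np.hstack([a,b]))
h=cv2.cvtColor(t,cv2.COLOR_BGR2HSV).astype(int); m=(h[...,1]<80)&(h[...,2]>75)
for st_,c,k in blobs(m,15):
    if 220<c[0]<310 and 225<c[1]<270:
        z=.128 if c[0]>277 else .110
        w=np.array([onz("top",p[::-1].astype(float),z)[:2] for p in np.argwhere(k)]); q=(w-CASE)@R2(CY)
        print(st_,c.round(1),q.mean(0).round(4),q.min(0).round(4),q.max(0).round(4))
for y in(.045,.035,.026): print(proj("scene",c2w([-.094,y,.11])).round(1), proj("scene",c2w([-.094,y,.128])).round(1))
E
```

```text
clock: 47.05 position: [0.4529, 0.1499, 0.0878] orientation: [179.9, -0.0, 83.9] force: [0.7, -0.3, -0.7] width: 0.208 finger_force: 68.7 t 47.05 tcp [0.4529 0.1499 0.0878] rpy [179.9  -0.   83.9] case [-0.0935  0.1458  0.0878] F [ 0.7 -0.3 -0.7] w 0.21 q [ -5.  35. -25. 120.  28.  31. -56.]
[278 239   5  16  62] [280.  246.5] [-0.0891  0.0223] [-0.1083  0.0177] [-0.0699  0.0271]
[284 239   9  18 121] [288.4 247.9] [-0.0903  0.0009] [-0.1102 -0.0096] [-0.0675  0.0111]
[295 240   6  17  67] [297.2 248.1] [-0.0887 -0.021 ] [-0.1089 -0.0265] [-0.068  -0.0161]
[258 245  13   5  44] [264.2 247.4] [-0.0948  0.0622] [-0.0998  0.0474] [-0.0902  0.0783]
[314.8 190.7] [315.3 185.1]
[312.3 188.8] [312.7 183.2]
[310.  187.2] [310.4 181.6]
```

View pics/pin2.png

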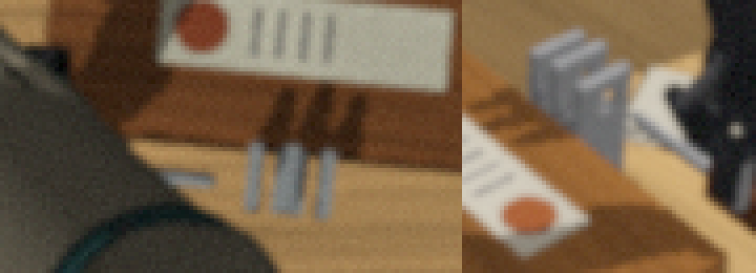

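Top crop: the rod tip at (212,180) points at the three lugs. It lies about 1.5 mm too far in -x, so I correct that and advance slowly.

```bash

python3 -m pendant '[0,-0.005,0.0012,0.0004,0,0,0, 0,-0.006,0,0,0,0,0, 0,-0.006,0,0,0,0,0, 0,-0.006,0,0,0,0,0, 0,0,0,0,0,0,0]' | tr '\n' ' '
python3 -m pendant '[0,-0.004,0,0,0,0,0, 0,-0.004,0,0,0,0,0, 0,-0.004,0,0,0,0,0, 0,0,0,0,0,0,0]' | tr '\n' ' '
python3 - <<'E'
from h import *
o=pose()
E
```

```text
clock: 47.78 position: [0.4508, 0.1259, 0.0865] orientation: [-180.0, 0.0, 83.9] force: [-0.3, 0.1, -0.7] width: 0.207 finger_force: 68.7 clock: 48.28 position: [0.4496, 0.1143, 0.0865] orientation: [-180.0, 0.0, 83.9] force: [-0.3, 1.1, -0.4] width: 0.208 finger_force: 68.7 t 48.27 tcp [0.4496 0.1143 0.0865] rpy [-180.     0.    83.9] case [-0.0929  0.11    0.0865] F [-0.3  1.1 -0.4] w 0.21 q [ -1.  34. -25. 122.  29.  29. -53.]
```

```bash

for i in 1 2; do python3 -m pendant '[0,-0.004,0,0,0,0,0, 0,-0.004,0,0,0,0,0, 0,-0.004,0,0,0,0,0, 0,-0.004,0,0,0,0,0, 0,-0.004,0,0,0,0,0, 0,0,0,0,0,0,0]' | grep -E 'pos|force: \['; done
python3 - <<'E'
from h import *
o=pose()
E
```

```text
position: [0.4475, 0.0943, 0.0865]
force: [0.9, -0.1, 0.3]
position: [0.4453, 0.0743, 0.0865]
force: [-0.6, -0.6, -0.0]
t 49.77 tcp [0.4453 0.0743 0.0865] rpy [-180.     0.    83.9] case [-0.093   0.0698  0.0865] F [-0.6 -0.6 -0. ] w 0.21 q [  4.  34. -25. 124.  30.  28. -50.]
```

```bash

python3 -m pendant '[0,-0.004,0,0,0,0,0, 0,-0.004,0,0,0,0,0, 0,-0.004,0,0,0,0,0, 0,-0.003,0,0,0,0,0, 0,0,0,0,0,0,0]' | grep -E 'pos|force: \['
for i in 1 2 3; do python3 -m pendant '[0,-0.001,0,0,0,0,0, 0,-0.001,0,0,0,0,0, 0,0,0,0,0,0,0]' | grep -E 'pos|force: \['; done
python3 - <<'E'
from h import *
o=pose()
E
```

```text
position: [0.4437, 0.0595, 0.0865]
force: [0.4, -0.5, 0.3]
position: [0.4437, 0.0581, 0.0865]
force: [0.4, -0.2, 0.2]
position: [0.4437, 0.0573, 0.0866]
force: [-0.4, 3.7, 0.6]
position: [0.4437, 0.0572, 0.0867]
force: [-1.1, 9.6, -0.4]
t 51.52 tcp [0.4437 0.0572 0.0867] rpy [179.9  -0.3  84. ] case [-0.0927  0.0527  0.0867] F [-1.1  9.6 -0.4] w 0.21 q [  7.  33. -25. 124.  30.  28. -47.]
```

The pin is seated: contact at the expected depth, 9.6 N. I release it, lift off and find the block.

```bash

python3 -m pendant '[0,0.001,0,0,0,0,0, 50,0.001,0,0,0,0,0, 50,0,0,0,0,0,0, 50,0,0,0,0,0,0, 50,0,0,-0.02,0,0,0, 50,0,0,-0.04,0,0,0, 50,0,0,-0.04,0,0,0, 50,0,0,-0.03,0,0,0]' 60| tr '\n' ' '
python3 -m pendant '[60,0.06,0,0,0,0,0, 60,0.06,0,0,0,0,0, 60,0.06,0,0,0,0,0, 60,0.06,0,0,0,0,0, 60,0,0,0,0,0,0, 60,0,0,0,0,0,0]' | tr '\n' ' '
python3 - <<'E'
from h import *
o=pose()
t=r.camera("top");s=r.camera("scene");cv2.imwrite("pics/t8.png",t);cv2.imwrite("pics/s8.png",s)
a=cv2.resize(t[160:280,215:455],None,fx=3.2,fy=3.2,interpolation=3)
b=cv2.resize(s[140:235,155:335],None,fx=2.2,fy=2.2,interpolation=3); c=np.zeros((b.shape[0],a.shape[1],3),np.uint8); c[:,:b.shape[1]]=b
cc=cv2.resize(s[145:195,165:215],(209*1,209),interpolation=3); c[:209,400:609]=cc
cv2.imwrite("pics/blk.png",np.vstack([a,c]))
E
```

```text
clock: 52.52 position: [0.4436, 0.0557, 0.2181] orientation: [179.9, 0.0, 83.9] force: [1.6, 0.7, -0.2] width: 0.501 finger_force: 0.0 clock: 53.28 position: [0.4686, 0.2936, 0.216] orientation: [-180.0, 0.1, 83.9] force: [1.0, 0.0, -0.2] width: 0.596 finger_force: 0.0 t 53.27 tcp [0.4686 0.2936 0.216 ] rpy [-1.80e+02  1.00e-01  8.39e+01] case [-0.0931  0.2904  0.216 ] F [ 1.   0.  -0.2] w 0.6 q [-12.  31. -35. 101.  21.  55. -61.]
```

View pics/blk.png

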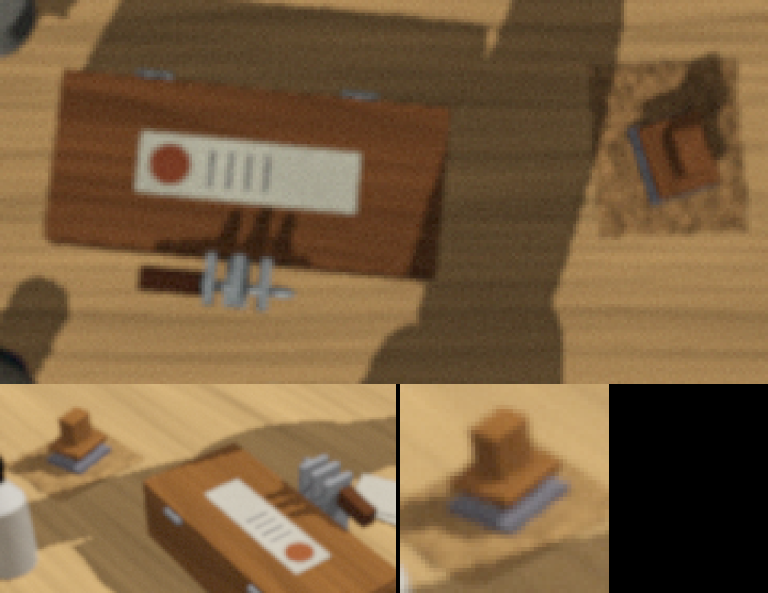

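The pin is home, its handle touching the outer lug and its rod through all three eyes. The lid is flat, and the block stands at top crop (678,160), turned by about 19°. I refine the block's pose.

```bash
python3 - <<'E'
from h import *
t=cv2.imread("pics/t8.png"); h=cv2.cvtColor(t,cv2.COLOR_BGR2HSV).astype(int)
s=cv2.imread("pics/s8.png"); hs=cv2.cvtColor(s,cv2.COLOR_BGR2HSV).astype(int)
g=np.zeros(h.shape[:2],bool); g[182:232,402:448]=1
bl=(h[...,0]>90)&(h[...,0]<135)&(h[...,1]>50)&g
p=np.argwhere(bl)[:,::-1].astype(float)
w=np.array([onz("top",q,.008)[:2] for q in p]); c=w.mean(0); v=np.linalg.svd(w-c)[2][0]; print("foot edge n",len(p),c.round(4),np.degrees(np.arctan2(v[1],v[0])),np.ptp((w-c)@v))
for thr in(150,160,170):
  m=((h[...,1]>thr)&(h[...,2]>62)&(h[...,0]<14)&g).astype(np.uint8)
  m=cv2.morphologyEx(m,cv2.MORPH_CLOSE,np.ones((5,5)))
  b=max(blobs(m,20),key=lambda x:x[0][4]); rc=cv2.minAreaRect(np.argwhere(b[2])[:,::-1].astype(np.float32))
  W=np.array([onz("top",q,.035)[:2] for q in cv2.boxPoints(rc)]); print(thr,b[0],rc,W.mean(0).round(4)); 
  e=[W[1]-W[0],W[2]-W[1]]; print([ (np.linalg.norm(x).round(4),np.degrees(np.arctan2(x[1],x[0])).round(1)) for x in e])
gs=np.zeros(h.shape[:2],bool); gs[145:195,165:215]=1
bs=(hs[...,0]>100)&(hs[...,0]<135)&(hs[...,1]>50)&gs
p=np.argwhere(bs)[:,::-1]; print("scene foot",len(p)); hull=cv2.convexHull(p.astype(np.int32)).squeeze()
L=p[p[:,0].argmin()];Rr=p[p[:,0].argmax()];B=p[p[:,1].argmax()]
for q in(L,B,Rr): print(q,onz("scene",q.astype(float),.005).round(4))
print("rows",h[200:222:4,414:442:3].tolist()[0:2])
E
```

```text
<stdin>:7: RuntimeWarning: Mean of empty slice.
  ret = ret.dtype.type(ret / rcount)
Traceback (most recent call last):
numpy.linalg.LinAlgError: 1-dimensional array given. Array must be at least two-dimensional
```

```bash
python3 - <<'E'
from h import *
t=cv2.imread("pics/t8.png"); s=cv2.imread("pics/s8.png"); hs=cv2.cvtColor(s,cv2.COLOR_BGR2HSV).astype(int)
T=t.astype(int); d=T[...,0]-T[...,2]   # blue minus red
h=cv2.cvtColor(t,cv2.COLOR_BGR2HSV).astype(int)
g=np.zeros(d.shape,bool); g[182:232,402:448]=1
p=np.argwhere((d>-8)&g)[:,::-1].astype(float)
w=np.array([onz("top",q,.010)[:2] for q in p]); c=w.mean(0); v=np.linalg.svd(w-c)[2][0]; print("foot edge n",len(p),c.round(4),np.degrees(np.arctan2(v[1],v[0])),np.ptp((w-c)@v))
for k in (-60,-50):
  m=((d<k)&(h[...,0]<13)&g).astype(np.uint8); m=cv2.morphologyEx(m,cv2.MORPH_CLOSE,np.ones((5,5)))
  bb=blobs(m,20)
  if not bb: continue
  b=max(bb,key=lambda x:x[0][4]); W0=np.argwhere(b[2])[:,::-1].astype(np.float32); rc=cv2.minAreaRect(W0)
  W=np.array([onz("top",q,.035)[:2] for q in cv2.boxPoints(rc)]); e=[W[1]-W[0],W[2]-W[1]]
  print(k,b[0],W.mean(0).round(4),[(np.linalg.norm(x).round(4),np.degrees(np.arctan2(x[1],x[0])).round(1)) for x in e])
S=s.astype(int); ds=S[...,0]-S[...,2]; gs=np.zeros(d.shape,bool); gs[145:195,165:215]=1
p=np.argwhere((ds>0)&gs)[:,::-1]; print("scene foot",len(p))
for q in(p[p[:,0].argmin()],p[p[:,1].argmax()],p[p[:,0].argmax()]): print(q,onz("scene",q.astype(float),.006).round(4))
print(d[196:224:4,410:446:4]); print(h[196:224:4,410:446:4,0])
E
```

```text
foot edge n 38 [ 0.5447 -0.3488] -163.45633016723 0.06131731225894087
-60 [415 198  23  23 345] [ 0.5508 -0.3732] [(np.float64(0.0495), np.float64(-71.9)), (np.float64(0.0613), np.float64(-163.3))]
-50 [415 198  23  24 389] [ 0.5504 -0.3731] [(np.float64(0.0524), np.float64(-73.6)), (np.float64(0.0633), np.float64(-165.0))]
scene foot 58
[178 174] [ 0.5892 -0.3891  0.006 ]
[191 179] [ 0.5744 -0.3391  0.006 ]
[201 169] [ 0.5201 -0.3634  0.006 ]
[[-77 -63 -38 -35 -34 -40 -34 -40 -60]
 [-52 -28 -65 -57 -52 -62 -51 -35 -62]
 [-66  -3 -64 -43 -61 -75 -68 -37 -60]
 [-62   1 -71 -62 -43 -77 -72 -43 -66]
 [-62 -37 -53 -71 -40 -73 -74 -69 -75]
 [-72 -70  -9 -71 -60 -70 -77 -68 -72]
 [-79 -71   2 -71 -52 -42 -63 -64 -79]]
[[ 15  16  14  15  13  15  14  17  15]
 [ 16   9  12  13  14  14  12  18  15]
 [ 15   0  13  13  10  13  12  15  17]
 [ 16 140  13  13  12  13  12  14  17]
 [ 15  15  11  13  11  13  12  13  16]
 [ 17  14   3  13  13  12  13  14  15]
 [ 17  15 138  14  12  14  16  16  16]]
```

```bash

python3 -m pendant '[60,-0.058,0.002,0,0,0,0, 60,-0.058,0.002,0,0,0,0, 60,-0.058,0.002,0,0,0,0, 60,-0.058,0.002,0,0,0,0, 60,-0.058,0.03,0,0,0,0, 60,-0.052,0.03,0,0,0,0, 60,-0.052,0.03,0,0,0,0, 60,-0.052,0.03,0,0,0,0]' > /dev/null
python3 -m pendant '[60,-0.055,0.01,0,0,0,0, 60,-0.055,0,0,0,0,0, 60,-0.055,0,0,0,0,0, 60,-0.04,0,0,0,0,0, 60,0,0,0,0,0,9.6, 60,0,0,0,0,0,9.6, 60,0,0,0,0,0,9.6, 60,0,0,0,0,0,9.6]' >/dev/null
python3 -m pendant '[60,0,0,0,0,0,9.6, 60,0,0,0,0,0,9.6, 60,0,0,0,0,0,9.3, 60,0,0,0.04,0,0,0, 60,0,0,0.03,0,0,0, 60,0,0,0,0,0,0, 60,0,0,0,0,0,0]' | tr '\n' ' '
python3 - <<'E'
from h import *
o=pose(); need([.552,-.375,.027])
s=r.camera("scene"); S=s.astype(int); ds=S[...,0]-S[...,2]; gs=np.zeros(ds.shape,bool); gs[145:195,165:215]=1
p=np.argwhere((ds>0)&gs)[:,::-1]; print("scene foot",len(p))
for q in(p[p[:,0].argmin()],p[p[:,1].argmax()],p[p[:,0].argmax()]): print(q,onz("scene",q.astype(float),.006).round(4))
E
```

```text
clock: 56.25 position: [0.5361, -0.3658, 0.1478] orientation: [179.9, -0.1, 16.9] force: [0.2, 0.0, -0.3] width: 0.601 finger_force: 0.0 t 56.25 tcp [ 0.5361 -0.3658  0.1478] rpy [ 1.799e+02 -1.000e-01  1.690e+01] case [ 0.0441 -0.3582  0.1478] F [ 0.2  0.  -0.3] w 0.6 q [ 40.  40. -13.  90.  11.  51. -51.]
need [0.0124 0.0133 0.1209]
scene foot 59
[179 173] [ 0.5839 -0.3917  0.006 ]
[190 179] [ 0.5767 -0.3411  0.006 ]
[202 170] [ 0.521  -0.3566  0.006 ]
```

```bash

python3 -m pendant '[60,0.0125,0.0133,0.03,0,0,0, 60,0,0,0.03,0,0,0, 60,0,0,0.02,0,0,0, 60,0,0,0,0,0,0]' | grep -E 'pos|force: \['
python3 -m pendant '[60,0,0,0.015,0,0,0, 60,0,0,0.015,0,0,0, 60,0,0,0.01,0,0,0, 60,0,0,0,0,0,0]' | grep -E 'pos|force: \['
python3 -m pendant '[0,0,0,0,0,0,0, 0,0,0,0,0,0,0, 0,0,0,0,0,0,0, 0,0,0,0,0,0,0, 0,0,0,0,0,0,0]' 70
python3 - <<'E'
from h import *
pose()
E
```

```text
position: [0.5511, -0.3734, 0.0658]
force: [-0.2, -0.4, 0.4]
position: [0.5512, -0.3732, 0.0254]
force: [-0.2, 0.2, -0.0]
clock: 57.92
position: [0.5523, -0.3738, 0.0269]
orientation: [180.0, -0.0, 17.0]
force: [0.2, 0.7, 2.6]
width: 0.287
finger_force: 69.6
t 57.92 tcp [ 0.5523 -0.3738  0.0269] rpy [180.  -0.  17.] case [ 0.0611 -0.3643  0.0269] F [0.2 0.7 2.6] w 0.29 q [ 38.  50. -11.  91.  14.  40. -53.]
```

```bash

python3 -m pendant '[0,0,0,-0.02,0,0,0, 0,0,0,-0.04,0,0,0, 0,0,0,-0.05,0,0,0, 0,0,0,-0.045,0,0,0, 0,0,0,0,0,0,7.7, 0,0,0,0,0,0,7.7, 0,0,0,0,0,0,7.7]' | tr '\n' ' '
python3 -m pendant '[0,-0.0076,-0.055,0,0,0,0, 0,-0.0076,-0.055,0,0,0,0, 0,-0.0076,-0.055,0,0,0,0, 0,-0.0076,-0.055,0,0,0,0, 0,-0.0076,-0.055,0,0,0,0, 0,-0.0076,-0.055,0,0,0,0, 0,-0.0076,-0.055,0,0,0,0, 0,-0.0076,-0.055,0,0,0,0]' | tr '\n' ' '
python3 -m pendant '[0,0,-0.015,0.02,0,0,0, 0,0,0,0,0,0,0, 0,0,0,0,0,0,0]' | tr '\n' ' '
python3 - <<'E'
from h import *
pose(); need(c2w([0,.094,.118]))
s=r.camera("scene"); cv2.imwrite("pics/s9.png",s)
S=s.astype(int); ds=S[...,0]-S[...,2]; gs=np.zeros(ds.shape,bool); u=proj("scene",c2w([0,.09,.15])).astype(int); print(u); gs[u[1]-30:u[1]+30,u[0]-35:u[0]+35]=1
hs=cv2.cvtColor(s,cv2.COLOR_BGR2HSV).astype(int)
m=(ds>0)&gs&(hs[...,1]>50)
for st_,c,k in blobs(m,10):
    p=np.argwhere(k)[:,::-1]; print(st_,[(q.tolist(),) for q in (p[p[:,0].argmin()],p[p[:,1].argmax()],p[p[:,0].argmax()])])
z=r.get_obs()["position"][2]-.0239
for d in((.035,-.03),(.035,.03),(-.035,.03)): 
    q=R2(CY).T@(r.get_obs()["position"][:2]-CASE)+np.array(d); print(proj("scene",c2w([*q,z+.003])).round(1))
E
```

```text
clock: 58.8 position: [0.5512, -0.3734, 0.182] orientation: [-180.0, 0.0, -6.3] force: [-0.4, -0.1, -3.5] width: 0.287 finger_force: 70.8 clock: 59.8 position: [0.5376, 0.0719, 0.1821] orientation: [-180.0, -0.0, -6.1] force: [1.0, 0.6, -3.5] width: 0.288 finger_force: 70.9 clock: 60.18 position: [0.5398, 0.0834, 0.1621] orientation: [179.9, -0.0, -6.2] force: [0.4, -0.4, -3.9] width: 0.285 finger_force: 71.0 t 60.17 tcp [0.5398 0.0834 0.1621] rpy [179.9  -0.   -6.2] case [0.     0.0889 0.1621] F [ 0.4 -0.4 -3.9] w 0.29 q [  -7.   31.   -8.  106.    6.   43. -114.]
need [-0.     -0.0052  0.044 ]
[298 201]
[278.2 202.9]
[294.3 216.3]
[317.4 204.6]
```

```bash

python3 -m pendant '[0,0,-0.005,0.02,0,0,0, 0,0,0,0.018,0,0,0, 0,0,0,0.006,0,0,0, 0,0,0,0,0,0,0]' | grep -E 'pos|force: \['
python3 -m pendant '[0,0,0,0.002,0,0,0, 0,0,0,0.002,0,0,0, 0,0,0,0,0,0,0]' | grep -E 'pos|force: \['
python3 -m pendant '[0,0,0,0.001,0,0,0, 0,0,0,0.001,0,0,0, 0,0,0,0,0,0,0]' | grep -E 'pos|force: \['
python3 - <<'E'
from h import *
o=pose(); need(c2w([0,.094,.1059]))
E
```

```text
position: [0.5405, 0.0892, 0.1178]
force: [0.1, -0.2, -3.8]
position: [0.5405, 0.0902, 0.1138]
force: [-0.3, 0.3, -3.9]
position: [0.5404, 0.0903, 0.112]
force: [-1.2, 0.3, 3.7]
t 61.48 tcp [0.5404 0.0903 0.112 ] rpy [-180.    -0.    -6.1] case [-0.      0.0958  0.112 ] F [-1.2  0.3  3.7] w 0.29 q [  -8.   35.   -7.  109.    7.   37. -115.]
need [0.     0.0018 0.0061]
```

```bash

python3 -m pendant '[0,0,0,0.001,0,0,0, 0,0,0,0,0,0,0]' | grep -E 'pos|force: \['
python3 -m pendant '[0,0,0,0,0,0,0]' | grep -E 'pos|force: \['
python3 -m pendant '[0,0,0,0.001,0,0,0, 0,0,0,0,0,0,0]' | grep -E 'pos|force: \['
python3 -m pendant '[0,0,0,0,0,0,0]' | grep -E 'pos|force: \['
```

```text
position: [0.5404, 0.0903, 0.1108]
force: [-1.4, -0.1, 3.8]
position: [0.5404, 0.0903, 0.1107]
force: [-0.4, 0.4, 4.3]
position: [0.5404, 0.0903, 0.1096]
force: [-1.3, 0.6, 5.3]
position: [0.5404, 0.0903, 0.1097]
force: [-1.5, 1.6, 5.8]
```

```bash

python3 -m pendant '[0,0,0,0.0006,0,0,0, 0,0,0.001,0,0,0,0, 0,0,0.002,0,0,0,0, 0,0,0.0025,0,0,0,0, 0,0,0.0025,0,0,0,0, 0,0,0.0025,0,0,0,0, 0,0,0.0025,0,0,0,0, 0,0,0.0025,0,0,0,0]' | grep -E 'pos|force: \['
python3 -m pendant '[0,0,0.0025,0,0,0,0, 0,0,0.0025,0,0,0,0, 0,0,0.0025,0,0,0,0, 0,0,0.0025,0,0,0,0, 0,0,0.0025,0,0,0,0, 0,0,0.0025,0,0,0,0, 0,0,0.0025,0,0,0,0, 0,0,0.0025,0,0,0,0]' | grep -E 'pos|force: \[|orient'
python3 - <<'E'
from h import *
o=pose()
E
```

```text
position: [0.5403, 0.0775, 0.1096]
force: [0.8, 4.7, 4.5]
position: [0.5382, 0.0574, 0.1096]
orientation: [-179.8, -0.2, -6.0]
force: [0.9, 4.1, 5.3]
t 64.22 tcp [0.5382 0.0574 0.1096] rpy [-179.8   -0.2   -6. ] case [0.0012 0.0629 0.1096] F [0.9 4.1 5.3] w 0.29 q [  -4.   35.   -7.  110.    7.   36. -112.]
```

```bash

python3 -m pendant '[0,0,0.0025,0.0004,0,0,0, 0,0,0.0025,0.0004,0,0,0, 0,0,0.0025,0,0,0,0, 0,0,0.0025,0,0,0,0, 0,0,0.0025,0,0,0,0, 0,0,0.0025,0,0,0,0, 0,0,0.0025,0,0,0,0, 0,0,0.0025,0,0,0,0]' | grep -E 'pos|force: \['
python3 -m pendant '[0,0,0.0025,0,0,0,0, 0,0,0.0025,0,0,0,0, 0,0,0.0025,0,0,0,0, 0,0,0.0025,0,0,0,0, 0,0,0.0025,0,0,0,0, 0,0,0.0025,0,0,0,0, 0,0,0.0025,0,0,0,0, 0,0,0.0025,0,0,0,0]' | grep -E 'pos|force: \[|orient'
python3 - <<'E'
from h import *
o=pose()
E
```

```text
position: [0.5362, 0.0377, 0.1088]
force: [0.5, 5.0, 6.1]
position: [0.5341, 0.0177, 0.1088]
orientation: [-179.8, -0.2, -6.0]
force: [0.2, 4.2, 6.2]
t 66.22 tcp [0.5341 0.0177 0.1088] rpy [-179.8   -0.2   -6. ] case [0.0014 0.023  0.1088] F [0.2 4.2 6.2] w 0.29 q [   0.   34.   -8.  111.    7.   35. -108.]
```

```bash

for i in 1 2 3; do python3 -m pendant '[0,0,0.0025,0,0,0,0, 0,0,0.0025,0,0,0,0, 0,0,0.0025,0,0,0,0, 0,0,0.0025,0,0,0,0, 0,0,0.0025,0,0,0,0, 0,0,0.0025,0,0,0,0, 0,0,0.0025,0,0,0,0, 0,0,0.0025,0,0,0,0]' | grep -E 'pos|force: \['; done
python3 - <<'E'
from h import *
o=pose()
E
```

```text
position: [0.532, -0.0023, 0.1088]
force: [0.6, 4.6, 6.0]
position: [0.5298, -0.0222, 0.1088]
force: [0.6, 5.0, 5.9]
position: [0.5277, -0.0421, 0.1087]
force: [0.4, 4.4, 6.1]
t 69.22 tcp [ 0.5277 -0.0421  0.1087] rpy [-179.8   -0.2   -6. ] case [ 0.0013 -0.0372  0.1087] F [0.4 4.4 6.1] w 0.29 q [   7.   34.   -8.  112.    8.   35. -102.]
```

```bash

for i in 1 2 3; do python3 -m pendant '[0,0,0.0025,0,0,0,0, 0,0,0.0025,0,0,0,0, 0,0,0.0025,0,0,0,0, 0,0,0.0025,0,0,0,0, 0,0,0.0025,0,0,0,0, 0,0,0.0025,0,0,0,0, 0,0,0.0025,0,0,0,0, 0,0,0.0025,0,0,0,0]' | grep -E 'pos|force: \['; done
python3 - <<'E'
from h import *
o=pose(); need([.5523,-.3738,.18])
E
```

```text
position: [0.5255, -0.062, 0.1087]
force: [0.6, 4.6, 6.0]
position: [0.5234, -0.082, 0.1087]
force: [-0.2, 5.9, 6.9]
position: [0.5212, -0.1019, 0.1086]
force: [1.2, 4.0, 5.3]
t 72.22 tcp [ 0.5212 -0.1019  0.1086] rpy [-179.8   -0.2   -6. ] case [ 0.0012 -0.0973  0.1086] F [1.2 4.  5.3] w 0.29 q [ 14.  34.  -9. 111.   8.  35. -96.]
need [ 0.0596  0.267  -0.0719]
```

```bash

python3 -m pendant '[0,0,0,-0.005,0,0,0, 0,0,0,-0.02,0,0,0, 0,0,0,-0.046,0,0,0, 0,0.01,0.0445,0,0,0,0, 0,0.01,0.0445,0,0,0,0, 0,0.01,0.0445,0,0,0,0, 0,0.01,0.0445,0,0,0,0, 0,0.01,0.0445,0,0,0,0]' | tr '\n' ' '
python3 -m pendant '[0,0.01,0.0445,0,0,0,0, 0,0,0,0,0,0,-7.7, 0,0,0,0,0,0,-7.7, 0,0,0,0,0,0,-7.7, 0,0,0,0.05,0,0,0, 0,0,0,0.04,0,0,0, 0,0,0,0,0,0,0, 0,0,0,0,0,0,0]' | tr '\n' ' '
python3 - <<'E'
from h import *
o=pose(); need([.5523,-.3738,.0275])
E
```

```text
clock: 73.22 position: [0.5443, -0.3323, 0.1777] orientation: [-180.0, 0.2, -6.1] force: [0.8, 0.6, -4.7] width: 0.286 finger_force: 71.0 clock: 74.22 position: [0.5514, -0.3766, 0.0899] orientation: [179.9, -0.0, 17.0] force: [0.2, -0.5, -2.1] width: 0.286 finger_force: 70.8 t 74.22 tcp [ 0.5514 -0.3766  0.0899] rpy [179.9  -0.   17. ] case [ 0.0605 -0.3672  0.0899] F [ 0.2 -0.5 -2.1] w 0.29 q [ 40.  45. -14.  89.  14.  47. -53.]
need [ 0.0016 -0.0025  0.0624]
```

```bash

python3 -m pendant '[0,0.0016,-0.0025,0.03,0,0,0, 0,0,0,0.02,0,0,0, 0,0,0,0.007,0,0,0, 0,0,0,0.003,0,0,0, 0,0,0,0,0,0,0]' | grep -E 'pos|force: \['
for i in 1 2; do python3 -m pendant '[0,0,0,0.0008,0,0,0, 0,0,0,0.0007,0,0,0, 0,0,0,0,0,0,0]' | grep -E 'pos|force: \['; done
```

```text
position: [0.5521, -0.3736, 0.0298]
force: [0.1, -0.4, -3.5]
position: [0.5517, -0.3732, 0.0278]
force: [-0.2, 0.5, -3.8]
position: [0.5518, -0.3733, 0.0267]
force: [-1.1, 0.6, 3.2]
```

```bash

python3 -m pendant '[0,0,0,-0.0008,0,0,0, 0,0,0,0,0,0,0, 60,0,0,0,0,0,0, 60,0,0,0,0,0,0, 60,0,0,0,0,0,0, 60,0,0,0,0,0,0]' | tr '\n' ' '
python3 -m pendant '[60,0,0,-0.01,0,0,0, 60,0,0,-0.03,0,0,0, 60,0,0,-0.05,0,0,0, 60,0,0,-0.05,0,0,0, 60,-0.05,0.02,-0.02,0,0,0, 60,-0.05,0.02,0,0,0,0, 60,-0.05,0.02,0,0,0,0, 60,-0.05,0.02,0,0,0,0]' | tr '\n' ' '
python3 - <<'E'
from h import *
o=pose()
t=r.camera("top");s=r.camera("scene")
a=cv2.resize(t[120:290,200:460],None,fx=2.3,fy=2.3,interpolation=3)
b=cv2.resize(s[140:235,130:345],(598,264),interpolation=3)[:205]
cv2.imwrite("pics/end.png",np.vstack([a,b]))
E
```

```text
clock: 76.35 position: [0.5517, -0.3732, 0.0268] orientation: [180.0, -0.0, 17.0] force: [-0.1, 0.8, -0.0] width: 0.599 finger_force: 0.0 clock: 77.35 position: [0.3826, -0.5094, 0.188] orientation: [179.9, -0.0, 17.0] force: [-0.3, -0.3, -0.4] width: 0.605 finger_force: 0.0 t 77.35 tcp [ 0.3826 -0.5094  0.188 ] rpy [179.9  -0.   17. ] case [-0.0933 -0.5172  0.188 ] F [-0.3 -0.3 -0.4] w 0.6 q [ 61.  37. -17.  90.  12.  55. -33.]
```

View pics/end.png

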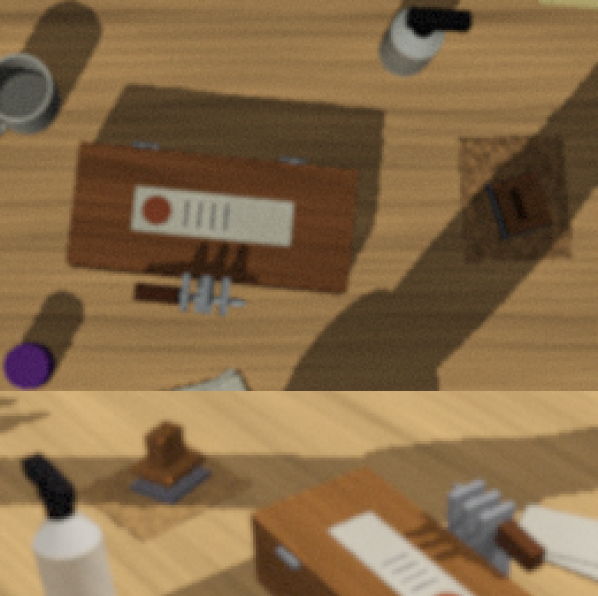

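The block stands on its mat at (518,205), the lid is shut, the pin is home at (160,293), and the sprayer and mug are untouched. I let the arm settle, then hand in.

```bash
python3 -m pendant '[60,0,0,0,0,0,0, 60,0,0,0,0,0,0, 60,0,0,0,0,0,0, 60,0,0,0,0,0,0]' >/dev/null; python3 -c "
from cell import r
print(r.job_done())"
```

```text
the job is handed in; nothing more can be done
None
```

The job is handed in: three white jars stand in the case (no fourth was in view), the lid is shut and pinned, the label was rubbed end to end at about 9–10 N (brief readings 8–11 N), and the block is back on its mat; the result was not reported.

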